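Tighten the pugmill's barrel nut with a ring spanner

ROBOT

A 6-joint arm with a two-finger parallel gripper is mounted at the origin on the work surface. World frame = base frame: x ahead of the robot, y to its left, z up, the work surface at z = 0. Lengths are in m, angles in degrees, forces in N, time in s.
With the tool pointing down it reaches from about 0.25 to 0.725 m from the base axis. Payload 9.7 kg.
Tool frame: the origin (TCP) lies where the fingers leave the gripper's body, on its centre line; the fingertips stand 73 mm ahead of it and the grasp point (between the pads) lies 54 mm ahead of it; z points along the fingers, y is the line along which they close (so a half turn about z gives the same grasp; the last joint's range is limited). The gripper opens to 85 mm and grips with 20 to 120 N. Pads are 22 mm wide; open, the fingers measure 114 mm over their backs; the gripper's body (76 mm by 85 mm) begins 54 mm behind the grasp point. The pads swing forward as they close: fully open they stand 13 mm farther back than shut.
Start: joints at [-73.51, 4.979, 10.078, 95.1, 0, 90], TCP at [0.156, -0.527, 0.304] pointing down, gripper open.
Joint ranges: [-179.16, 179.16], [-48.56, 103.87], [-65.8, 70.77], [-126.05, 130.52], [-82.76, 87.17], [-180, 180]. Speed limits (degrees/s): [127.2, 127.2, 147.25, 180, 180, 180].

INTERFACE

Orientations are given as [roll, pitch, yaw] about the fixed x, y, z axes, in that order (R = Rz(yaw) Ry(pitch) Rx(roll)).
In Python, from workcell import sensors, imaging, bot gives the robot as it stands.
- The arm moves only by the tool apply_moves, never from a script. Its argument "rows" is a list of rows, each a list of 3 entries, a list of its own where there are three numbers: the shift along the tool's x, y, z in units of 10 cm (1.0 is 10 cm), then the turn, a rotation vector about the tool's x, y, z in units of 30 degrees (1.0 is 30 degrees), then the opening, from 0 (shut) to 1 (fully open). A call has 1 to 20 rows; each row is the pose to reach, as a shift and turn from the pose commanded when the call began, along the tool's axes at that moment; what a row does not reach only later rows make up. A row lasts 1/10 s, in which the tool goes at most 50 mm and 8.59 degrees, less where a joint would pass 70% of its speed; a pose out of reach is approached as far as the arm can. A call with a number of a shift or a turn outside -1 to 1 is refused whole. A call with a gripper value outside its range is refused whole. The fingers move at their own pace and stop on an object; "force" is the grip in N (left out, the last holds). Time passes only in rows, so rows that repeat a pose let the fingers close. It gives the time, the measured TCP pose, the force, the opening and the grip force at its end, in the units of the state.
- sensors.get_obs(): the state, without advancing time (a new reading comes with each control period).
- imaging.camera(name): name is "side" or "top" or "wrist"; returns (picture, depth): 384x512x3 uint8, red, green, blue; 384x512 float32, m along the optical axis (not along the pixel's ray), 0 where there is no reading.
- imaging.get_calibration(name): a dict with "intrinsics" (3x3 intrinsics, pixels), "world_from_camera" (4x4, takes a point from camera to world coordinates). Camera axes: x right, y down, z forward; pixel columns grow to the right and rows downward; lengths in m; the calibration is good to about 2 mm. A picture is of the moment at which its call begins: read the wrist's pose just before it. get_calibration takes no time and is no camera call; for the wrist camera it gives the pose at the moment of the call.
- bot.job_done(): hands the job in; it is judged then, once.
The state is a dict: "time": time; "q": joint angles; "qd": joint speeds; "joint_efforts": joint torques, N m; "ee_pos": TCP position; "tcp_rot": TCP orientation; "wrist_force": force on the tool from outside, world axes, zero at the start; "torque": the same for the moment, N m; "opening": finger opening in m; "grasp_force": force on a finger pad.
Only numpy, scipy, OpenCV 4.12 (cv2) and the standard library are available. Lean on these libraries where they do the work, as an engineer would, in place of code of your own. Each camera call takes 0.05 s, during which the arm holds its last target. There are 200 camera calls.

TASK

The pugmill's split barrel has been put back together and one of its dome nuts is still loose: the one on the robot's side of the barrel, nearer the motor housing. Tighten it fully, clockwise until it turns no farther, with the large end of the double ring spanner, working in short strokes and lifting the spanner back for each new bite because the machine blocks a full turn. Then take the spanner off and lay it flat on the bench clear of the machine; keep the fingers off the nut and leave the small spanner, cup, steel die ring and tool jar where they are.

Things in the scene. Friction and masses are not known exactly. Their poses are not given: they have to be found in the camera images.
- pugmill: Small bench pugmill, fixed, 540 long, split cast barrel. Origin on the bench under the barrel axis, level with the loose nut; y along the barrel to the motor housing, x away from the nut's side, z up. Barrel: radius 50, axis z 110, y -165 to 100. Cream housing: x -130 to 130, y 100 to 320, 258 high. Dome nuts at x -78 and 78, y 0 and -130, in lugs 36 wide, top z 120. Loose nut: x -78, y 0.
- switch_corner (a point): Upper front corner, next to the barrel, of the grey switch box on the housing: pugmill x -168, y 100, z 215. The box fills x -168 to -130, y 100 to 200, z 65 to 215; its two buttons stand 16 out from its -x face. It blocks the spanner and gripper on the housing side. Axes as the pugmill.
- next_nut (a point): Tip of the neighbouring dome nut on the nut's side, pugmill x -78, y -130, z 155: same size as the loose one but tight and fixed. It stands in the way of handle and fingers when the handle points along the barrel to the nozzle. Axes as the pugmill.
- nozzle (a point): Centre of the nozzle's mouth, pugmill y -219, z 110, radius 34. It tapers from an end flange of radius 60 at y -165 to -177; a foot 50 by 90 stands on the bench at y -150. Axes as the pugmill.
- chute_top (a point): Middle of the top of the feed chute on the barrel: x -52 to 52, y 10 to 95 in the pugmill frame, top z 219. Axes as the pugmill.
- nut (a joint): Angle of the loose nut, rad: 0 = fully tight (a firm stop), negative while loose (-2.75 to -2.35 at the start); grows as the nut turns clockwise seen from above. Stiff thread: about 0.3 N m all the way; stays where it is left. It turns in place, with no rise.
- nut_top (a point): Tip of the loose dome nut, on its axis, 155 above the bench. Steel hexagon, 24 across flats, 14 high (z 123 to 137), with a round dome of radius 11.5 on it up to z 155 that leads a ring on; it sits on a washer of radius 15, 3 thick. Frame turns with the nut: z up, x through a corner of the hexagon (corners every 60 degrees).
- spanner: The larger, double-ended offset ring spanner, loose, 234 long, about 0.28 kg, steel, lying flat on the bench on its two rings. Origin on its underside, midway between the ring centres and near its centre of mass; x along the handle to the large ring, z up. It is used the way up that it lies.
- spanner_handle (a point): Middle of the spanner's straight handle, 32 above its underside. The handle is a bar 13 wide (y) and 10 thick, from x -55 to 55, standing clear of the bench (27 to 37 above it); sloping necks run down from it to the rings. Axes as the spanner.
- spanner_ring (a point): Centre of the large ring at its underside (spanner x 100, z 0). Outer radius 18.5, 14 high; hexagonal bore 25.5 across flats, flared mouth, about 7 degrees of play either way on the nut. A corner of the bore lies on the x axis: it drops on when x points along a corner of the nut. Fully on: underside at z 123 to 126. Axes as the spanner.
- small_ring (a point): Centre of the small ring at its underside (spanner x -100, z 0): outer radius 15, 12 high, bore for 19 mm nuts, too small for this one. Axes as the spanner.
- small_spanner: Bystander: small flat combination spanner, 150 long, 8 thick, loose on the bench; origin on its underside near mid-length.
- cup: Bystander: unglazed clay cup, 76 across, 82 high, loose; origin at the centre of its foot.
- die: Bystander: spare die for the nozzle, a flat steel ring 64 across, 12 high, loose on the bench; origin at the centre of its underside.
- tool_jar: Bystander: white jar of wooden modelling sticks, 76 across, sticks up to 210 high, loose; origin at the centre of its foot.

How it is judged:
By the outcome, as a careful person would: the job done as asked, in the order asked, and still so for the second after the job is handed in, with the robot touching nothing.
It also fails if it takes over 72 s, if anything falls off the work surface, if the arm or the gripper's body presses on something with over 40 N, if the wrist force passes 120 N, or if a joint passes its speed limit or range.

## Working session

There is one attempt and no reset: what is moved stays moved. The work goes in short steps, Python scripts to look and compute and a tool call to move; the robot and the scene stay as the last step left them, time stands still between calls to the robot, and variables do not carry over. Pictures are saved under pics/ and viewed, at most 10 in all, crops included, and the job is handed in when it is done.

Besides the shell and the picture viewer there is one more tool, called after "Emit:" as name(argument=value, ...) on one line, values as JSON. apply_moves: Moves the arm, as the interface text tells. Its arguments: {"type":"object","properties":{"rows":{"type":"array"},"force":{"type":"number"}},"required":["rows"]}

```bash
mkdir -p pics && cat > h.py <<'E'
import numpy as np, cv2
from scipy.spatial.transform import Rotation as R
from workcell import sensors, imaging, bot
def cloud(name):
    p,d=imaging.camera(name);c=imaging.get_calibration(name);K=c["intrinsics"];T=c["world_from_camera"]
    v,u=np.mgrid[0:384,0:512]
    P=np.stack([(u-K[0][2])*d/K[0][0],(v-K[1][2])*d/K[1][1],d],-1)
    W=P@np.array(T)[:3,:3].T+np.array(T)[:3,3]; W[d==0]=np.nan
    return p,W
def save(p,n): cv2.imwrite("pics/"+n+".png",p[:,:,::-1])
E
python3 - <<'E'
from h import *
o=sensors.get_obs();print(o["time"],o["ee_pos"],o["tcp_rot"],o["opening"])
for n in("top","side","wrist"):
    p,W=cloud(n);np.savez(n+"0.npz",p=p,W=W);print(n,np.array(imaging.get_calibration(n)["world_from_camera"]).round(3).tolist())
a=np.load("top0.npz")["p"];b=np.load("side0.npz")["p"]
save(cv2.resize(a,(800,600)),"top0");save(b,"side0")
E
```

```text
0.0 [ 0.15606085 -0.52724584  0.30315125] [-1.79919425e+02  2.02998788e-03  1.64910304e+01] 0.08537645844656191
top [[-0.023, -0.989, 0.143, 0.367], [-1.0, 0.025, 0.013, -0.127], [-0.016, -0.143, -0.99, 1.351], [0.0, 0.0, 0.0, 1.0]]
side [[-0.889, -0.243, 0.389, 0.059], [-0.459, 0.458, -0.762, 0.837], [0.007, -0.855, -0.518, 0.804], [0.0, 0.0, 0.0, 1.0]]
wrist [[0.283, -0.924, -0.258, 0.222], [-0.959, -0.272, -0.075, -0.509], [-0.001, 0.269, -0.963, 0.373], [0.0, 0.0, 0.0, 1.0]]
```

View pics/top0.png

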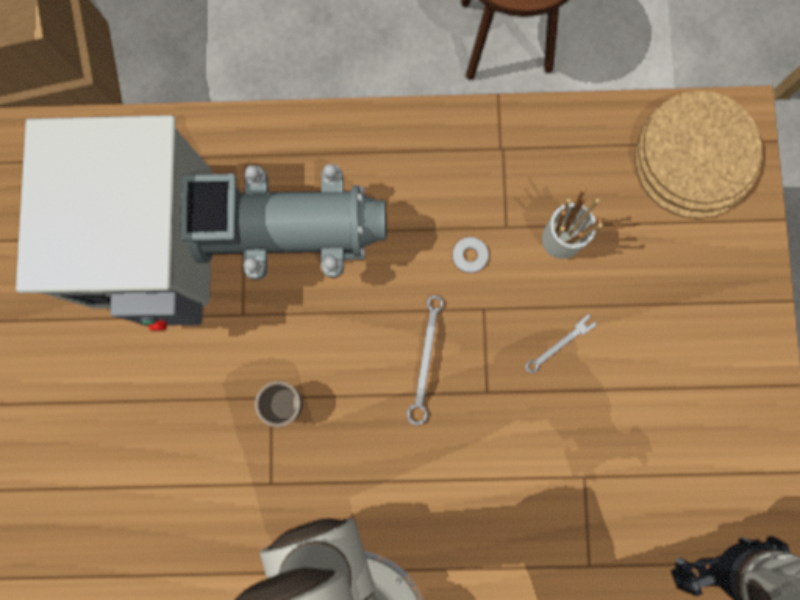

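View pics/side0.png

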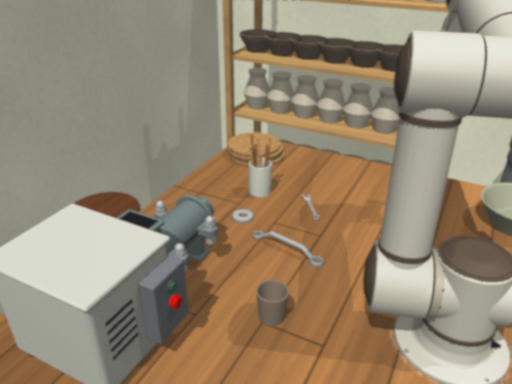

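Top view (800 px wide): housing at left, with the loose nut at (255,265) and the neighbouring nut at (332,263). The spanner lies from (435,303) to (418,413), and its lower, robot-side ring looks larger. The cup is at (278,404), the die at (470,254), the jar at (570,232) and the small spanner at (560,345).

```bash
python3 - <<'E'
from h import *
D=np.load("top0.npz");p,W=D["p"],D["W"];s=512/800
def reg(u0,u1,v0,v1):
    sl=np.s_[int(v0*s):int(v1*s),int(u0*s):int(u1*s)];return W[sl].reshape(-1,3),p[sl].reshape(-1,3)
# nuts
for nm,(u,v) in dict(loose=(255,265),next=(332,263),f1=(255,175),f2=(332,173)).items():
    w,_=reg(u-18,u+18,v-18,v+18); k=w[:,2]>0.138; print(nm,np.nanmax(w[:,2]).round(4),w[k].mean(0).round(4),k.sum())
w,c=reg(395,455,285,435); k=w[:,2]>0.006; q=w[k]
print("sp n",k.sum(),"zmax",np.percentile(q[:,2],[50,95,100]))
m=q[:,:2].mean(0);u_,S,Vt=np.linalg.svd(q[:,:2]-m);ax=Vt[0];t=(q[:,:2]-m)@ax;l=(q[:,:2]-m)@Vt[1]
print("mean",m,"axis",ax,"t",t.min(),t.max())
for a in np.arange(-.13,.13,.01):
    kk=(t>=a)&(t<a+.01)
    if kk.any(): print(round(a,3),kk.sum(),(l[kk].min()*1e3).round(1),(l[kk].max()*1e3).round(1),(q[kk,2].mean()*1e3).round(1))
for nm,(u,v,r) in dict(cup=(278,404,30),die=(470,254,24),jar=(570,232,40)).items():
    w,_=reg(u-r,u+r,v-r,v+r);k=w[:,2]>.006;print(nm,w[k].min(0).round(3),w[k].max(0).round(3))
# housing
w,_=reg(10,240,100,330);k=w[:,2]>.245;print("housing",np.percentile(w[k],[1,99],axis=0).round(3))
print("bench z",np.nanmedian(reg(500,700,420,470)[0][:,2]))
E
```

```text
loose 0.1589 [0.6045 0.1448 0.1498] 70
next 0.1587 [0.6043 0.0162 0.1503] 66
f1 0.178 [0.7576 0.1448 0.1503] 75
f2 0.1597 [0.7585 0.0144 0.15  ] 65
sp n 496 zmax [0.02397934 0.04081739 0.04520242]
mean [ 0.45095766 -0.13402128] axis [-0.98823339  0.15295351] t -0.14013979163362666 0.12885148546355116
-0.13 4 -0.1 48.9 7.1
-0.12 20 -15.4 30.3 11.8
-0.11 16 -19.2 32.4 11.4
-0.1 18 -17.2 53.2 12.0
-0.09 21 -36.0 59.7 16.0
-0.08 17 -8.9 56.2 22.6
-0.07 20 -27.7 46.8 25.3
-0.06 22 -33.9 56.7 31.9
-0.05 19 -18.7 2.0 33.7
-0.04 21 -24.9 3.7 32.5
-0.03 20 -38.0 30.1 33.2
-0.02 21 -30.4 57.1 31.8
-0.01 21 -50.7 4.9 34.9
-0.0 21 -38.7 28.2 31.5
0.01 22 -53.8 24.7 31.6
0.02 20 -7.0 7.1 35.2
0.03 24 -28.0 49.3 29.9
0.04 22 -48.8 43.1 29.2
0.05 23 -55.8 44.8 28.2
0.06 17 -42.7 6.4 25.2
0.07 19 -6.1 30.6 18.8
0.08 27 -62.5 37.3 13.5
0.09 17 -18.8 31.1 13.0
0.1 26 -51.2 37.5 13.2
0.11 11 -62.7 39.2 11.8
0.12 3 -33.8 34.6 7.4
cup [0.339 0.077 0.006] [0.425 0.182 0.089]
die [ 0.605 -0.264  0.006] [ 0.684 -0.181  0.02 ]
jar [ 0.609 -0.476  0.006] [ 0.758 -0.332  0.21 ]
housing [[0.553 0.242 0.253]
 [0.816 0.467 0.263]]
bench z 0.0008281417418120052
```

Emit:
apply_moves(rows=[[[0.49, -0.37, 0], [0, 0, 0], 1], [[0.98, -0.73, 0], [0, 0, 0], 1], [[0.98, -0.73, 0], [0, 0, 0], 1]])

```text
time: 0.45
ee_pos: [0.2306, -0.4272, 0.3039]
tcp_rot: [-180.0, -0.0, 16.5]
wrist_force: [0.7, -0.3, 1.2]
opening: 0.0857
grasp_force: 0.0
```

Emit:
apply_moves(rows=[[[0.49, -0.37, 0], [0, 0, 0], 1], [[0.98, -0.73, 0], [0, 0, 0], 1], [[0.98, -0.73, 0], [0, 0, 0], 1]])

```text
time: 0.75
ee_pos: [0.3039, -0.3291, 0.304]
tcp_rot: [-180.0, -0.0, 16.6]
wrist_force: [0.4, -1.2, -0.2]
opening: 0.0855
grasp_force: 0.0
```

Emit:
apply_moves(rows=[[[0.49, -0.37, 0], [0, 0, 0], 1], [[0.98, -0.73, 0], [0, 0, 0], 1], [[0.98, -0.73, 0], [0, 0, 0], 1]])

```text
time: 1.05
ee_pos: [0.3772, -0.2313, 0.3038]
tcp_rot: [-180.0, -0.0, 16.6]
wrist_force: [0.1, -1.1, 1.1]
opening: 0.0853
grasp_force: 0.0
```

Emit:
apply_moves(rows=[[[0.49, -0.37, 0], [0, 0, 0.2], 1], [[0.98, -0.73, 0], [0, 0, 0.5], 1], [[0.98, -0.73, 0], [0, 0, 0.8], 1], [[0.98, -0.73, 0], [0, 0, 0.8], 1], [[0.98, -0.73, 0], [0, 0, 0.8], 1]])

```text
time: 1.55
ee_pos: [0.4494, -0.1353, 0.3035]
tcp_rot: [-180.0, 0.0, -7.4]
wrist_force: [-0.9, 1.0, 0.6]
opening: 0.0853
grasp_force: 0.0
```

```bash
python3 - <<'E'
from h import *
o=sensors.get_obs();print(o["time"],o["ee_pos"],o["tcp_rot"],np.round(o["q"],1))
p,W=cloud("wrist");np.savez("w1.npz",p=p,W=W);save(p,"w1")
E
```

```text
1.55 [ 0.44940791 -0.13531377  0.30349321] [-1.79994852e+02  4.97237759e-02 -7.41740438e+00] [-16.8  -6.   -0.9  95.2  -0.  170.7]
```

View pics/w1.png

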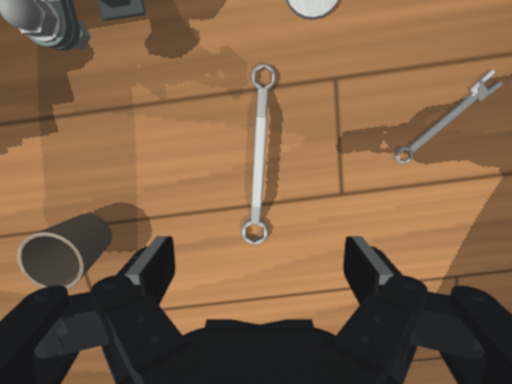

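Wrist view: the spanner runs from ring (263,77) to ring (255,232), the cup is at lower left, and the small spanner is at (440,120). Next I back-project the two rings to compare sizes and get the pose.

```bash
cat >> h.py <<'E'
def plane(name,uv,z):
    c=imaging.get_calibration(name);K=np.array(c["intrinsics"]);T=np.array(c["world_from_camera"])
    uv=np.atleast_2d(uv).astype(float);d=np.c_[(uv-[K[0,2],K[1,2]])/[K[0,0],K[1,1]],np.ones(len(uv))]@T[:3,:3].T
    return T[:3,3]+d*((z-T[2,3])/d[:,2:])
E
python3 - <<'E'
from h import *
p=np.load("w1.npz")["p"];hsv=cv2.cvtColor(p,cv2.COLOR_RGB2HSV)
m=((hsv[...,1]<60)&(hsv[...,2]>90)).astype(np.uint8);m[:, :225]=0;m[:,300:]=0;m[:55]=0;m[250:]=0
n,L,st,cen=cv2.connectedComponentsWithStats(m);i=1+np.argmax(st[1:,4]);m=(L==i).astype(np.uint8);print(st[i])
v,u=np.nonzero(m)
for nm,k,z in(("far",v<92,.012),("near",v>216,.013),("handle",(v>115)&(v<205),.037)):
    w=plane("wrist",np.c_[u[k],v[k]],z)[:,:2]; h=cv2.convexHull((w*1e4).astype(np.float32))
    print(nm,cv2.minEnclosingCircle(h)[0],cv2.minEnclosingCircle(h)[1],cv2.minAreaRect(h))
# holes
cs,hi=cv2.findContours(m,cv2.RETR_CCOMP,cv2.CHAIN_APPROX_NONE)
for c,hh in zip(cs,hi[0]):
    if hh[3]>=0 and len(c)>8:
        w=plane("wrist",c[:,0],.007)[:,:2];print("hole",c[:,0].mean(0),w.mean(0),np.ptp(w,axis=0),len(c))
vs=np.arange(110,205,10);mid=np.array([[u[v==a].mean(),a] for a in vs]);w=plane("wrist",mid,.037)
f=np.polyfit(w[:,0],w[:,1],1);print(w[[0,-1]],np.degrees(np.arctan(f[0])))
E
```

```text
[ 241   64   35  180 2000]
far (5546.505859375, -1553.460693359375) 158.1209716796875 ((5550.61962890625, -1552.2235107421875), (285.50274658203125, 299.31378173828125), 82.5338134765625)
near (3633.326416015625, -1186.6239013671875) 205.64654541015625 ((3631.095703125, -1183.9764404296875), (356.9570617675781, 384.3695068359375), 82.54039001464844)
handle (4600.44873046875, -1369.959228515625) 536.8900146484375 ((4600.0068359375, -1372.2818603515625), (130.65103149414062, 1067.2679443359375), 79.226806640625)
hole [254.58928571 232.08928571] [ 0.35751704 -0.11836309] [0.02745768 0.02767168] 56
hole [263.2745098   76.78431373] [ 0.55648151 -0.1557959 ] [0.02227833 0.02244838] 51
[[ 0.51857779 -0.14850804  0.037     ]
 [ 0.4130054  -0.12869619  0.037     ]] -10.852010916141985
```

The robot-side ring is the large one (radius about 18.5 to 20), at (0.360,-0.118); the small ring is at (0.556,-0.155). That puts the centre at (0.457,-0.137) and spanner x at yaw 169.3. Before grasping I'll look at the nut with the tool turned near 180°, its yaw when fitting the ring, so that camera bias cancels.

Emit:
apply_moves(rows=[[[0.06, -0.18, -0.1], [0, 0, -0.22], 1], [[0.12, -0.37, -0.2], [0, 0, -0.45], 1], [[0.18, -0.55, -0.2], [0, 0, -0.67], 1], [[0.23, -0.74, -0.2], [0, 0, -0.9], 1]])

```text
time: 2.0
ee_pos: [0.4817, -0.066, 0.3243]
tcp_rot: [180.0, -0.0, 19.8]
wrist_force: [0.0, -0.2, 0.2]
opening: 0.0855
grasp_force: 0.0
```

Emit:
apply_moves(rows=[[[0.14, -0.14, 0], [0, 0, -0.22], 1], [[0.27, -0.27, 0], [0, 0, -0.45], 1], [[0.41, -0.41, 0], [0, 0, -0.67], 1], [[0.54, -0.55, 0], [0, 0, -0.9], 1]])

```text
time: 2.4
ee_pos: [0.5143, 0.0039, 0.3239]
tcp_rot: [180.0, 0.0, 46.8]
wrist_force: [0.5, -0.8, 0.1]
opening: 0.0853
grasp_force: 0.0
```

Emit:
apply_moves(rows=[[[0.18, -0.06, 0], [0, 0, -0.22], 1], [[0.36, -0.12, 0], [0, 0, -0.45], 1], [[0.55, -0.18, 0], [0, 0, -0.67], 1], [[0.73, -0.24, 0], [0, 0, -0.9], 1]])

```text
time: 2.8
ee_pos: [0.5472, 0.0733, 0.3239]
tcp_rot: [180.0, 0.0, 73.8]
wrist_force: [0.7, 0.1, 0.1]
opening: 0.085
grasp_force: 0.0
```

Emit:
apply_moves(rows=[[[0.19, 0.03, 0], [0, 0, -0.22], 1], [[0.38, 0.06, 0], [0, 0, -0.45], 1], [[0.57, 0.09, 0], [0, 0, -0.67], 1], [[0.76, 0.12, 0], [0, 0, -0.9], 1]])

```text
time: 3.2
ee_pos: [0.5805, 0.1427, 0.3239]
tcp_rot: [-180.0, 0.0, 100.8]
wrist_force: [0.3, -0.4, -0.2]
opening: 0.0853
grasp_force: 0.0
```

Emit:
apply_moves(rows=[[[0, 0, 0], [0, 0, -0.25], 1], [[0, 0, 0], [0, 0, -0.5], 1], [[0, 0, 0], [0, 0, -0.75], 1], [[0, 0, 0], [0, 0, -0.9], 1]])

```text
time: 3.6
ee_pos: [0.5802, 0.142, 0.3238]
tcp_rot: [-180.0, -0.0, 127.8]
wrist_force: [0.4, -0.1, 0.1]
opening: 0.0855
grasp_force: 0.0
```

Emit:
apply_moves(rows=[[[0, 0, 0], [0, 0, -0.25], 1], [[0, 0, 0], [0, 0, -0.5], 1], [[0, 0, 0], [0, 0, -0.75], 1], [[0, 0, 0], [0, 0, -0.9], 1]])

```text
time: 4.0
ee_pos: [0.5802, 0.1419, 0.3239]
tcp_rot: [-180.0, -0.0, 154.8]
wrist_force: [0.2, 0.3, -0.2]
opening: 0.0854
grasp_force: 0.0
```

Emit:
apply_moves(rows=[[[0, 0, 0], [0, 0, -0.25], 1], [[0, 0, 0], [0, 0, -0.5], 1], [[0, 0, 0], [0, 0, -0.75], 1], [[0, 0, 0], [0, 0, -0.9], 1], [[0, 0, 0], [0, 0, -0.9], 1], [[0, 0, 0], [0, 0, -0.9], 1]])

```text
time: 4.6
ee_pos: [0.5802, 0.1423, 0.3239]
tcp_rot: [-180.0, -0.0, -178.7]
wrist_force: [-0.6, 0.3, -0.2]
opening: 0.0856
grasp_force: 0.0
```

```bash
python3 - <<'E'
from h import *
o=sensors.get_obs();print(o["time"],o["ee_pos"],o["tcp_rot"],np.round(o["q"],1))
p,W=cloud("wrist");np.savez("w2.npz",p=p,W=W)
q=cv2.resize(p,(800,600),interpolation=cv2.INTER_CUBIC)
print(imaging.get_calibration("wrist")["intrinsics"]);
c=plane("wrist",[[0,0]],.13)
T=np.array(imaging.get_calibration("wrist")["world_from_camera"]);K=np.array(imaging.get_calibration("wrist")["intrinsics"])
for P in([.6045,.1448,.155],[.6045,.1448,.137]):
    x=T[:3,:3].T@(np.array(P)-T[:3,3]);uv=K@(x/x[2]);print(uv)
u,v=uv[:2].astype(int)
a,b=max(0,v-70),max(0,u-90);print(a,b)
save(cv2.resize(p[a:a+140,b:b+180],None,fx=4,fy=4,interpolation=cv2.INTER_CUBIC),"w2c")
E
```

```text
4.6 [0.58017521 0.14232825 0.32388316] [-1.79998345e+02 -3.72203934e-03 -1.78660995e+02] [13.8 12.2 20.5 98.2 -0.  12.4]
[[283.88698644   0.         258.85140694]
 [  0.         283.88698644 191.11787156]
 [  0.           0.           1.        ]]
[261.69310088 218.59662189   1.        ]
[261.51263177 211.73600248   1.        ]
141 171
```

View pics/w2c.png

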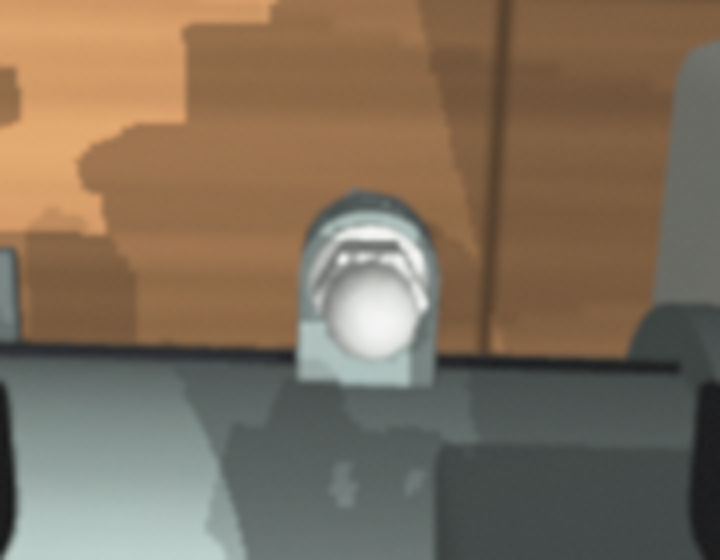

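The crop shows the dome near (372,312) and the hexagon with one flat facing the robot, from about (343,243) to (400,243). I'll fit the hexagon model numerically.

```bash
cat > fit.py <<'E'
from h import *
import sys
def proj(P,K,T):
    x=(P-T[:3,3])@T[:3,:3];return (x[:,:2]/x[:,2:])*[K[0,0],K[1,1]]+[K[0,2],K[1,2]]
def fit(p,K,T,c0=(.6045,.1448)):
    g=cv2.cvtColor(p,cv2.COLOR_RGB2GRAY).astype(np.float32);g=cv2.GaussianBlur(g,(0,0),.7)
    gx,gy=cv2.Sobel(g,5,1,0),cv2.Sobel(g,5,0,1)
    cam=T[:3,3]
    def score(cx,cy,ph):
        tot=0;n=0
        for z,w in((.137,1),(.123,1)):
            a=np.radians(ph+60*np.arange(7));V=np.c_[cx+.013856*np.cos(a),cy+.013856*np.sin(a),np.full(7,z)]
            for i in range(6):
                m=(V[i]+V[i+1])/2;nrm=m-[cx,cy,z]
                if nrm@(cam-m)<=0: continue
                uv=proj(V[i]+(V[i+1]-V[i])*np.linspace(.08,.92,15)[:,None],K,T).astype(np.float32)
                t=uv[-1]-uv[0];t/=np.linalg.norm(t);
                X=cv2.remap(gx,uv[:,:1],uv[:,1:],1)[:,0];Y=cv2.remap(gy,uv[:,:1],uv[:,1:],1)[:,0]
                tot+=np.abs((X*-t[1]+Y*t[0]).mean());n+=1
        return tot/n
    best=[]
    for dx in np.arange(-.006,.0061,.001):
        for dy in np.arange(-.006,.0061,.001):
            for ph in range(0,60,2): best.append((score(c0[0]+dx,c0[1]+dy,ph),c0[0]+dx,c0[1]+dy,ph))
    best.sort(reverse=True);return best
E
python3 - <<'E'
from fit import *
D=np.load("w2.npz");p=D["p"];c=imaging.get_calibration("wrist");K,T=np.array(c["intrinsics"]),np.array(c["world_from_camera"])
b=fit(p,K,T)
for r in b[:10]: print(np.round(r,4))
_,x,y,ph=b[0]
# dome tip-based centre: bright blob
g=cv2.cvtColor(p,cv2.COLOR_RGB2GRAY)
S=5;im=cv2.resize(p[181:251,221:311],None,fx=8,fy=8,interpolation=cv2.INTER_CUBIC)
def dr(P,col):
    uv=((proj(P,K,T)-[221,181]+.5)*8).astype(int);cv2.polylines(im,[uv],False,col,1)
a=np.radians(ph+60*np.arange(7))
for z,col in((.137,(255,0,0)),(.123,(0,0,255))): dr(np.c_[x+.013856*np.cos(a),y+.013856*np.sin(a),np.full(7,z)],col)
t=np.linspace(0,6.3,60);dr(np.c_[x+.015*np.cos(t),y+.015*np.sin(t),np.full(60,.123)],(0,160,0));dr(np.c_[x+.0115*np.cos(t),y+.0115*np.sin(t),np.full(60,.1435)],(200,0,200))
save(im,"w2f")
W=D["W"];k=(W[...,2]>.138)&(abs(W[...,0]-.605)<.02)&(abs(W[...,1]-.145)<.02);print(k.sum(),W[k].mean(0),W[k].min(0),W[k].max(0))
E
```

```text
[1.708572e+02 6.025000e-01 1.478000e-01 2.400000e+01]
[1.707619e+02 6.025000e-01 1.478000e-01 2.200000e+01]
[1.703331e+02 6.025000e-01 1.478000e-01 2.000000e+01]
[1.701849e+02 6.025000e-01 1.478000e-01 2.600000e+01]
[1.688223e+02 6.025000e-01 1.478000e-01 1.800000e+01]
[1.684674e+02 6.025000e-01 1.478000e-01 2.800000e+01]
[1.670629e+02 6.025000e-01 1.478000e-01 1.600000e+01]
[1.659221e+02 6.025000e-01 1.478000e-01 3.000000e+01]
[1.651741e+02 6.025000e-01 1.478000e-01 1.400000e+01]
[1.628674e+02 6.025000e-01 1.478000e-01 3.200000e+01]
473 [0.6065791  0.14594363 0.14922164] [0.59731386 0.13489669 0.13800307] [0.62003024 0.15762142 0.15517258]
```

View pics/w2f.png

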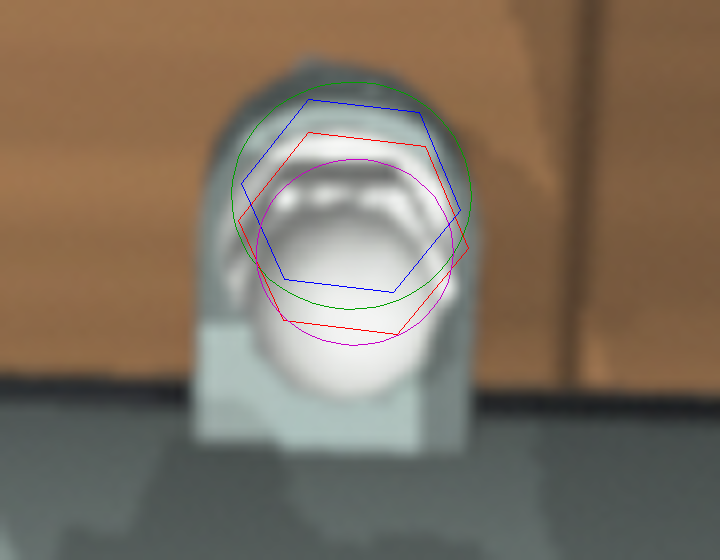

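```bash
python3 - <<'E'
from fit import *
import fit as F
D=np.load("w2.npz");p=D["p"];c=imaging.get_calibration("wrist");K,T=np.array(c["intrinsics"]),np.array(c["world_from_camera"])
g=cv2.cvtColor(p,cv2.COLOR_RGB2GRAY)
# image-model: dark side faces; fit by synthetic render correlation
def render(cx,cy,ph,shade):
    im=np.full((560,720),np.nan,np.float32)
    def poly(P,val):
        uv=((proj(P,K,T)-[221,181]+.5)*8).astype(np.int32);cv2.fillPoly(im,[uv],val)
    t=np.linspace(0,6.28,60);circ=lambda r,z:np.c_[cx+r*np.cos(t),cy+r*np.sin(t),np.full(60,z)]
    poly(circ(.015,.123),1)
    a=np.radians(ph+60*np.arange(7));H=lambda z:np.c_[cx+.013856*np.cos(a),cy+.013856*np.sin(a),np.full(7,z)]
    B,U=H(.123),H(.137);k=0
    for i in range(6):
        m=(B[i]+B[i+1])/2;n=m-[cx,cy,.123]
        if n@(T[:3,3]-m)>0: poly(np.array([B[i],B[i+1],U[i+1],U[i]]),10+i)
    poly(U,2)
    for z in np.linspace(.137,.1435,4): poly(circ(.0115,z),3)
    for s in np.linspace(0,1.5,12): poly(circ(.0115*np.cos(s),.1435+.0115*np.sin(s)),3)
    return im
G=cv2.resize(g[181:251,221:311],(720,560),interpolation=cv2.INTER_CUBIC).astype(np.float32)
res=[]
for cx in np.arange(.605,.6121,.001):
  for cy in np.arange(.1435,.1496,.001):
    for ph in range(0,60,3):
      L=render(cx,cy,ph,0)[::4,::4];g4=G[::4,::4];ok=~np.isnan(L);e=0
      # background compared too: residual of within-label variance, fixed window
      L=np.where(ok,L,0);w=np.zeros(g4.shape,bool);w[10:102,50:125]=1
      for l in np.unique(L[w]):
        if l in(3,0): 
            pass
        v=g4[w&(L==l)];e+=((v-v.mean())**2).sum()
      res.append((e/w.sum(),cx,cy,ph))
res.sort()
for r in res[:8]: print(np.round(r,4))
for ph in range(0,60,3): print(ph,round(min(r[0] for r in res if r[3]==ph),1),end="; ")
_,x,y,ph=res[0]
im=cv2.resize(p[181:251,221:311],None,fx=8,fy=8,interpolation=cv2.INTER_CUBIC)
L=render(x,y,ph,0);E=cv2.morphologyEx(np.nan_to_num(L).astype(np.uint8),cv2.MORPH_GRADIENT,np.ones((2,2)))>0
im2=im.copy();im2[E]=(255,0,0);o=np.hstack([im[20:440,170:520],im2[20:440,170:520]]);save(o,"w2g")
E
```

```text
[1.0200054e+03 6.0900000e-01 1.4650000e-01 3.0000000e+01]
[1.0219346e+03 6.0900000e-01 1.4650000e-01 3.3000000e+01]
[1.0267076e+03 6.0900000e-01 1.4650000e-01 2.7000000e+01]
[1.0353932e+03 6.0900000e-01 1.4650000e-01 3.6000000e+01]
[1.0363536e+03 6.0900000e-01 1.4650000e-01 2.4000000e+01]
[1.0479493e+03 6.0900000e-01 1.4650000e-01 3.9000000e+01]
[1.048434e+03 6.090000e-01 1.465000e-01 2.100000e+01]
[1.0585729e+03 6.0700000e-01 1.4750000e-01 3.6000000e+01]
0 1075.2; 3 1074.0; 6 1079.1; 9 1074.8; 12 1075.4; 15 1072.8; 18 1064.0; 21 1048.4; 24 1036.4; 27 1026.7; 30 1020.0; 33 1021.9; 36 1035.4; 39 1047.9; 42 1061.8; 45 1066.4; 48 1068.3; 51 1071.3; 54 1073.5; 57 1075.4;
```

View pics/w2g.png

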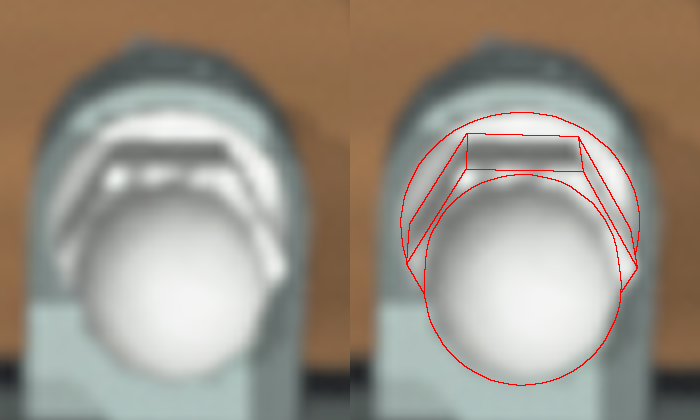

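The fit matches: nut centre (0.609, 0.1465), corner directions 31°+60k. So the handle goes on first at about 211° and strokes clockwise to about 153°, clear of the switch box. Now back to the spanner.

Emit:
apply_moves(rows=[[[0, 0, 0], [0, 0, 0.25], 1], [[0, 0, 0], [0, 0, 0.5], 1], [[0, 0, 0], [0, 0, 0.75], 1], [[0, 0, 0], [0, 0, 0.914], 1]])

```text
time: 5.05
ee_pos: [0.5801, 0.1428, 0.3239]
tcp_rot: [-180.0, -0.0, 153.7]
wrist_force: [0.3, 0.7, -0.8]
opening: 0.0851
grasp_force: 0.0
```

Emit:
apply_moves(rows=[[[0, 0, 0], [0, 0, 0.25], 1], [[0, 0, 0], [0, 0, 0.5], 1], [[0, 0, 0], [0, 0, 0.75], 1], [[0, 0, 0], [0, 0, 0.914], 1]])

```text
time: 5.45
ee_pos: [0.5801, 0.1428, 0.3239]
tcp_rot: [-180.0, -0.0, 126.3]
wrist_force: [0.4, -0.1, -0.1]
opening: 0.0854
grasp_force: 0.0
```

Emit:
apply_moves(rows=[[[0, 0, 0], [0, 0, 0.25], 1], [[0, 0, 0], [0, 0, 0.5], 1], [[0, 0, 0], [0, 0, 0.75], 1], [[0, 0, 0], [0, 0, 0.914], 1]])

```text
time: 5.85
ee_pos: [0.5801, 0.1428, 0.3239]
tcp_rot: [-180.0, 0.0, 98.8]
wrist_force: [0.0, -0.5, 0.3]
opening: 0.0857
grasp_force: 0.0
```

Emit:
apply_moves(rows=[[[-0.16, -0.1, 0], [0, 0, 0.23], 1], [[-0.32, -0.2, 0], [0, 0, 0.46], 1], [[-0.48, -0.31, 0], [0, 0, 0.69], 1], [[-0.641, -0.413, 0], [0, 0, 0.914], 1]])

```text
time: 6.25
ee_pos: [0.5492, 0.0723, 0.3239]
tcp_rot: [-180.0, 0.0, 71.4]
wrist_force: [-0.0, -0.3, -0.2]
opening: 0.0854
grasp_force: 0.0
```

Emit:
apply_moves(rows=[[[-0.19, -0.02, 0], [0, 0, 0.23], 1], [[-0.38, -0.04, 0], [0, 0, 0.46], 1], [[-0.57, -0.05, 0], [0, 0, 0.69], 1], [[-0.759, -0.072, 0], [0, 0, 0.914], 1]])

```text
time: 6.65
ee_pos: [0.5187, 0.0024, 0.3239]
tcp_rot: [180.0, -0.0, 44.0]
wrist_force: [0.1, 1.0, -1.1]
opening: 0.0853
grasp_force: 0.0
```

Emit:
apply_moves(rows=[[[-0.18, 0.07, 0.12], [0, 0, 0.23], 1], [[-0.35, 0.14, 0.25], [0, 0, 0.46], 1], [[-0.53, 0.21, 0.37], [0, 0, 0.69], 1], [[-0.708, 0.285, 0.5], [0, 0, 0.914], 1]])

```text
time: 7.05
ee_pos: [0.488, -0.0674, 0.2736]
tcp_rot: [180.0, -0.0, 16.6]
wrist_force: [0.7, -1.0, -0.2]
opening: 0.0852
grasp_force: 0.0
```

Emit:
apply_moves(rows=[[[-0.12, 0.15, 0.12], [0, 0, 0.23], 1], [[-0.25, 0.29, 0.25], [0, 0, 0.46], 1], [[-0.37, 0.43, 0.37], [0, 0, 0.69], 1], [[-0.497, 0.579, 0.5], [0, 0, 0.914], 1], [[-0.497, 0.579, 0.5], [0, 0, 0.914], 1], [[-0.497, 0.579, 0.5], [0, 0, 0.914], 1]])

```text
time: 7.65
ee_pos: [0.4577, -0.1367, 0.2241]
tcp_rot: [-180.0, -0.0, -10.4]
wrist_force: [0.3, 0.4, 1.1]
opening: 0.0853
grasp_force: 0.0
```

```bash
cat > st.py <<'E'
from h import *
import sys
def st():
    o=sensors.get_obs();print(round(o["time"],2),np.round(o["ee_pos"],4),np.round(o["tcp_rot"],2),"F",np.round(o["wrist_force"],1),"M",np.round(o["torque"],2),"op",round(o["opening"],4),"g",o["grasp_force"],"q6",round(o["q"][5],1));return o
def to(target,yaw):  # shift in tool units and z turn for a world target
    o=st();y=np.radians(o["tcp_rot"][2]);d=np.array(target)-o["ee_pos"]
    dy=(yaw-o["tcp_rot"][2]+180)%360-180
    print("shift",np.round(np.array([d[0]*np.cos(y)+d[1]*np.sin(y),d[0]*np.sin(y)-d[1]*np.cos(y),-d[2]])*10,3),"turn",round(-dy/30,3))
if len(sys.argv)>4: to([float(a) for a in sys.argv[1:4]],float(sys.argv[4]))
elif __name__=="__main__": st()
E
python3 st.py .457 -.137 .092 -10.7
python3 - <<'E'
from h import *
p,W=cloud("wrist");hsv=cv2.cvtColor(p,cv2.COLOR_RGB2HSV)
m=((hsv[...,1]<60)&(hsv[...,2]>90)).astype(np.uint8);m[:, :215]=0;m[:,305:]=0
n,L,s,c=cv2.connectedComponentsWithStats(m);print(s[1:][s[1:,4]>150])
i=1+np.argmax(s[1:,4]);m=(L==i).astype(np.uint8);cs,hi=cv2.findContours(m,cv2.RETR_CCOMP,cv2.CHAIN_APPROX_NONE)
for c,hh in zip(cs,hi[0]):
    if hh[3]>=0 and len(c)>12: print("hole",c[:,0].mean(0),[plane("wrist",c[:,0],z)[:,:2].mean(0).round(4) for z in(.003,.008,.013)],len(c))
E
```

```text
7.65 [ 0.4577 -0.1367  0.2241] [-179.99   -0.    -10.44] F [0.3 0.4 1.1] M [ 0.03 -0.03 -0.  ] op 0.0853 g 0.0 q6 173.8
shift [-0.006  0.004  1.321] turn 0.009
[[ 242   60   33  223 3090]]
hole [257.84848485 268.40909091] [array([ 0.3551, -0.1167]), array([ 0.3581, -0.1172]), array([ 0.361 , -0.1178])] 66
hole [258.67164179  76.71641791] [array([ 0.5574, -0.155 ]), array([ 0.5568, -0.1549]), array([ 0.5563, -0.1548])] 67
```

Close check: spanner mid at (0.458,-0.1365) and axis -10.7°, where the tool already is. Descend and grip.

Emit:
apply_moves(rows=[[[0, 0, 0.3], [0, 0, 0.01], 1], [[0, 0, 0.6], [0, 0, 0.01], 1], [[0, 0, 0.7], [0, 0, 0.01], 1], [[0, 0, 0.7], [0, 0, 0.01], 1]])

```text
time: 8.1
ee_pos: [0.4575, -0.1359, 0.1533]
tcp_rot: [-180.0, 0.1, -10.7]
wrist_force: [0.3, 0.2, 1.1]
opening: 0.0858
grasp_force: 0.0
```

Emit:
apply_moves(rows=[[[0, 0, 0.3], [0, 0, 0], 1], [[0, 0, 0.5], [0, 0, 0], 1], [[0, 0, 0.62], [0, 0, 0], 1], [[0, 0, 0.62], [0, 0, 0], 0.6], [[0, 0, 0.62], [0, 0, 0], 0.2], [[0, 0, 0.62], [0, 0, 0], 0], [[0, 0, 0.62], [0, 0, 0], 0], [[0, 0, 0.62], [0, 0, 0], 0], [[0, 0, 0.62], [0, 0, 0], 0], [[0, 0, 0.62], [0, 0, 0], 0], [[0, 0, 0.62], [0, 0, 0], 0], [[0, 0, 0.62], [0, 0, 0], 0]], force=100)

```text
time: 9.3
ee_pos: [0.4581, -0.1367, 0.0928]
tcp_rot: [180.0, -0.1, -10.8]
wrist_force: [-1.6, -0.5, 5.7]
opening: 0.0101
grasp_force: 97.9
```

Emit:
apply_moves(rows=[[[0, 0, -0.2], [0, 0, 0], 0], [[0, 0, -0.5], [0, 0, 0], 0], [[0, 0, -0.9], [0, 0, 0], 0], [[0, 0, -1], [0, 0, 0], 0], [[0, 0, -1], [0, 0, 0], 0], [[0, 0, -1], [0, 0, 0], 0]])

```text
time: 9.9
ee_pos: [0.4574, -0.1364, 0.1902]
tcp_rot: [-180.0, 0.1, -10.8]
wrist_force: [-0.4, 0.7, -3.6]
opening: 0.0103
grasp_force: 98.5
```

```bash
python3 - <<'E'
from st import *
st()
p,W=cloud("wrist");np.savez("w3.npz",p=p,W=W);q,V=cloud("side");np.savez("s3.npz",p=q,W=V)
save(np.hstack([cv2.resize(p,(400,300)),cv2.resize(q[150:300,180:380],(400,300),interpolation=cv2.INTER_CUBIC)]),"w3")
E
```

```text
9.9 [ 0.4574 -0.1364  0.1902] [-1.7999e+02  1.1000e-01 -1.0750e+01] F [-0.4  0.7 -3.6] M [-0.06 -0.01 -0.04] op 0.0103 g 98.53104829788208 q6 174.1
```

View pics/w3.png

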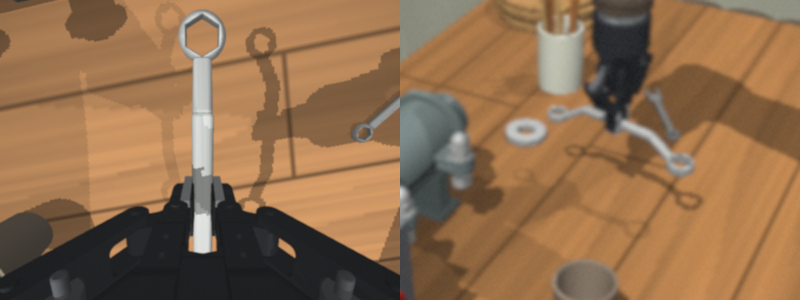

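The spanner is held level by its middle, with the small ring ahead at about (258,44) px in the full frame. I'll check the ring's place in the tool frame and work out the route.

```bash
python3 - <<'E'
from st import *
p=np.load("w3.npz")["p"];hsv=cv2.cvtColor(p,cv2.COLOR_RGB2HSV)
m=((hsv[...,1]<60)&(hsv[...,2]>80)).astype(np.uint8);m[:,:215]=0;m[:,305:]=0;m[120:]=0
cs,hi=cv2.findContours(m,cv2.RETR_CCOMP,cv2.CHAIN_APPROX_NONE)
o=sensors.get_obs();r=R.from_euler("xyz",o["tcp_rot"],degrees=True)
for c,hh in zip(cs,hi[0]):
    if hh[3]>=0 and len(c)>20:
        for z in(.104,.109): print("small hole, tool frame mm",c[:,0].mean(0),(r.inv().apply(plane("wrist",c[:,0],z).mean(0)-o["ee_pos"])*1e3).round(1))
v,u=np.nonzero(m)
k=[[u[v==a].mean(),a] for a in range(80,118,4)]
print((r.inv().apply(plane("wrist",k,.1345)-o["ee_pos"])*1e3).round(1)[[0,4,-1]])
# plan: TCP = nut + 0.1*(cos yaw, sin yaw)
N=np.array([.609,.1465])
for y in(211,220,153): a=np.radians(y);print(y,N+.1*np.array([np.cos(a),np.sin(a)]))
E
```

```text
small hole, tool frame mm [258.03174603  47.46825397] [99.4  0.2 85.5]
small hole, tool frame mm [258.03174603  47.46825397] [98.4  0.2 80.5]
[[81.3  0.5 55.1]
 [75.   0.5 55.1]
 [67.   0.2 55.1]]
211 [0.52328327 0.09499619]
220 [0.53239556 0.08222124]
153 [0.51989935 0.19189905]
```

Emit:
apply_moves(rows=[[[0, 0, -0.4], [0, 0, -0.2], 0], [[0, 0, -0.8], [0, 0, -0.45], 0], [[0, 0, -1], [0, 0, -0.7], 0], [[0, 0, -1], [0, 0, -0.925], 0], [[0, 0, -1], [0, 0, -0.925], 0]])

```text
time: 10.5
ee_pos: [0.4578, -0.1365, 0.291]
tcp_rot: [-180.0, 0.0, 17.1]
wrist_force: [0.2, 0.2, -3.7]
opening: 0.0102
grasp_force: 98.5
```

Emit:
apply_moves(rows=[[[0.08, -0.13, 0], [0, 0, -0.23], 0], [[0.16, -0.25, 0], [0, 0, -0.46], 0], [[0.24, -0.38, 0], [0, 0, -0.7], 0], [[0.324, -0.505, 0], [0, 0, -0.925], 0]])

```text
time: 10.9
ee_pos: [0.4737, -0.0781, 0.2901]
tcp_rot: [-179.9, 0.1, 44.8]
wrist_force: [0.3, 0.4, -2.7]
opening: 0.0106
grasp_force: 98.5
```

Emit:
apply_moves(rows=[[[0.13, -0.07, 0], [0, 0, -0.23], 0], [[0.26, -0.15, 0], [0, 0, -0.46], 0], [[0.39, -0.22, 0], [0, 0, -0.7], 0], [[0.522, -0.297, 0], [0, 0, -0.925], 0]])

```text
time: 11.3
ee_pos: [0.4899, -0.0203, 0.29]
tcp_rot: [-179.8, 0.0, 72.6]
wrist_force: [0.4, 0.1, -3.7]
opening: 0.0103
grasp_force: 98.6
```

Emit:
apply_moves(rows=[[[0.15, 0, 0], [0, 0, -0.23], 0], [[0.3, -0.01, 0], [0, 0, -0.46], 0], [[0.45, -0.01, 0], [0, 0, -0.7], 0], [[0.6, -0.02, 0], [0, 0, -0.925], 0]])

```text
time: 11.7
ee_pos: [0.5061, 0.0375, 0.29]
tcp_rot: [-179.8, -0.0, 100.3]
wrist_force: [0.8, 0.8, -3.7]
opening: 0.0103
grasp_force: 98.6
```

Emit:
apply_moves(rows=[[[0.13, 0.07, 0], [0, 0, -0.23], 0], [[0.27, 0.13, 0], [0, 0, -0.46], 0], [[0.4, 0.2, 0], [0, 0, -0.7], 0], [[0.54, 0.262, 0], [0, 0, -0.925], 0]])

```text
time: 12.1
ee_pos: [0.5223, 0.0952, 0.2899]
tcp_rot: [-179.9, -0.1, 128.1]
wrist_force: [-0.2, -0.3, -3.9]
opening: 0.0101
grasp_force: 98.6
```

Emit:
apply_moves(rows=[[[0, 0, 0], [0, 0, -0.25], 0], [[0, 0, 0], [0, 0, -0.5], 0], [[0, 0, 0], [0, 0, -0.75], 0], [[0, 0, 0], [0, 0, -0.925], 0]])

```text
time: 12.5
ee_pos: [0.5221, 0.0947, 0.2899]
tcp_rot: [-179.9, -0.1, 155.8]
wrist_force: [0.2, 0.3, -2.8]
opening: 0.0104
grasp_force: 98.6
```

Emit:
apply_moves(rows=[[[0, 0, 0], [0, 0, -0.25], 0], [[0, 0, 0], [0, 0, -0.5], 0], [[0, 0, 0], [0, 0, -0.75], 0], [[0, 0, 0], [0, 0, -0.925], 0]])

```text
time: 12.9
ee_pos: [0.5221, 0.0947, 0.2899]
tcp_rot: [-180.0, -0.2, -176.4]
wrist_force: [-0.0, 0.6, -3.4]
opening: 0.0101
grasp_force: 98.6
```

Emit:
apply_moves(rows=[[[0, 0, 0], [0, 0, -0.25], 0], [[0, 0, 0], [0, 0, -0.5], 0], [[0, 0, 0], [0, 0, -0.75], 0], [[0, 0, 0], [0, 0, -0.925], 0], [[0, 0, 0], [0, 0, -0.925], 0], [[0, 0, 0], [0, 0, -0.925], 0]])

```text
time: 13.5
ee_pos: [0.5223, 0.0947, 0.2907]
tcp_rot: [180.0, -0.1, -149.0]
wrist_force: [0.3, -0.1, -4.4]
opening: 0.0101
grasp_force: 98.6
```

```bash
python3 st.py .5224 .0945 .25 211
python3 - <<'E'
from st import *
p,W=cloud("wrist");hsv=cv2.cvtColor(p,cv2.COLOR_RGB2HSV)
m=((hsv[...,1]<60)&(hsv[...,2]>80)).astype(np.uint8);m[:,:215]=0;m[:,305:]=0;m[120:]=0
cs,hi=cv2.findContours(m,cv2.RETR_CCOMP,cv2.CHAIN_APPROX_NONE)
for c,hh in zip(cs,hi[0]):
    if hh[3]>=0 and len(c)>20: print(c[:,0].mean(0))
q,V=cloud("side");np.savez("s4.npz",p=q,W=V)
w=V[(V[...,0]>.55)&(V[...,0]<.66)&(V[...,1]>.09)&(V[...,1]<.19)&(V[...,2]>.18)&(V[...,2]<.235)];print(len(w),w.min(0),w.max(0),np.median(w,0))
E
```

```text
13.5 [0.5223 0.0947 0.2907] [ 1.7996e+02 -1.1000e-01 -1.4903e+02] F [ 0.3 -0.1 -4.4] M [-0.02  0.03 -0.02] op 0.0101 g 98.5581386089325 q6 -20.7
shift [-0.    -0.002  0.407] turn -0.001
[257.9047619   47.49206349]
416 [0.55001639 0.11032422 0.1870311 ] [0.65962358 0.18945973 0.23483491] [0.61003212 0.15226149 0.21431475]
```

Right on target with no slip. Lower onto the dome, then down the hexagon gently.

Emit:
apply_moves(rows=[[[0, 0, 0.2], [0, 0, 0], 0], [[0, 0, 0.4], [0, 0, 0], 0], [[0, 0, 0.5], [0, 0, 0], 0], [[0, 0, 0.5], [0, 0, 0], 0]])

```text
time: 14.0
ee_pos: [0.5219, 0.0946, 0.2404]
tcp_rot: [179.9, -0.1, -148.8]
wrist_force: [0.0, 0.2, -3.6]
opening: 0.0103
grasp_force: 98.5
```

Emit:
apply_moves(rows=[[[0, 0, 0.05], [0, 0, 0], 0], [[0, 0, 0.1], [0, 0, 0], 0], [[0, 0, 0.12], [0, 0, 0], 0], [[0, 0, 0.14], [0, 0, 0], 0]])

```text
time: 14.4
ee_pos: [0.5226, 0.0948, 0.228]
tcp_rot: [-180.0, 0.0, -148.8]
wrist_force: [0.3, -1.2, -2.9]
opening: 0.0102
grasp_force: 98.5
```

Emit:
apply_moves(rows=[[[0, 0, 0.02], [0, 0, 0], 0], [[0, 0, 0.04], [0, 0, 0], 0], [[0, 0, 0.06], [0, 0, 0], 0], [[0, 0, 0.08], [0, 0, 0], 0], [[0, 0, 0.08], [0, 0, 0], 0]])

```text
time: 14.9
ee_pos: [0.5224, 0.0947, 0.2195]
tcp_rot: [180.0, -0.0, -148.8]
wrist_force: [0.4, -0.2, -3.5]
opening: 0.01
grasp_force: 98.6
```

```bash
python3 st.py .5224 .0945 .216 211
```

```text
14.9 [0.5224 0.0947 0.2195] [ 1.7999e+02 -2.0000e-02 -1.4875e+02] F [ 0.4 -0.2 -3.5] M [-0.    0.07  0.03] op 0.01 g 98.55649709701538 q6 -21.0
shift [ 0.001 -0.002  0.035] turn 0.008
```

The ring is on, with its underside about 10 mm below the hex top and no resistance. Settle slightly, then start stroke 1, an arc of radius 0.101 about the nut.

Emit:
apply_moves(rows=[[[0, 0, 0.02], [0, 0, 0], 0], [[0, 0, 0.02], [0, 0, 0], 0]])

```text
time: 15.1
ee_pos: [0.5224, 0.0947, 0.2177]
tcp_rot: [180.0, -0.0, -148.8]
wrist_force: [-0.4, -0.5, -3.3]
opening: 0.0104
grasp_force: 98.6
```

Emit:
apply_moves(rows=[[[-0.004, 0.088, 0], [0, 0, 0.167], 0], [[-0.015, 0.175, 0], [0, 0, 0.333], 0], [[-0.034, 0.261, 0], [0, 0, 0.5], 0], [[-0.061, 0.345, 0], [0, 0, 0.667], 0], [[-0.095, 0.427, 0], [0, 0, 0.833], 0], [[-0.127, 0.49, 0], [0, 0, 0.967], 0], [[-0.127, 0.49, 0], [0, 0, 0.967], 0]])

```text
time: 15.8
ee_pos: [0.5081, 0.1436, 0.218]
tcp_rot: [-180.0, 0.0, -177.8]
wrist_force: [2.1, -1.7, -4.5]
opening: 0.0104
grasp_force: 98.5
```

```bash
cat >> st.py <<'E'
def ring():  # held small ring pixel (slip check) and ring centre estimate from TCP
    p,W=cloud("wrist");hsv=cv2.cvtColor(p,cv2.COLOR_RGB2HSV)
    m=((hsv[...,1]<60)&(hsv[...,2]>80)).astype(np.uint8);m[:,:215]=0;m[:,305:]=0;m[120:]=0
    cs,hi=cv2.findContours(m,cv2.RETR_CCOMP,cv2.CHAIN_APPROX_NONE)
    for c,hh in zip(cs,hi[0]):
        if hh[3]>=0 and len(c)>20: print("hole px",c[:,0].mean(0).round(1))
    o=sensors.get_obs();print("ring centre",(o["ee_pos"]+R.from_euler("xyz",o["tcp_rot"],degrees=True).apply([-.101,0,.0928])).round(4))
if sys.argv[-1]=="ring": ring()
E
python3 st.py ring
```

```text
15.8 [0.5081 0.1436 0.218 ] [-1.7998e+02  4.0000e-02 -1.7778e+02] F [ 2.1 -1.7 -4.5] M [-0.28 -0.45 -0.08] op 0.0104 g 98.4907865524292 q6 13.6
hole px [270.8  56.2]
hole px [263.5  36.9]
ring centre [0.6091 0.1474 0.1252]
```

Emit:
apply_moves(rows=[[[-0.004, 0.088, 0], [0, 0, 0.167], 0], [[-0.015, 0.175, 0], [0, 0, 0.333], 0], [[-0.034, 0.261, 0], [0, 0, 0.5], 0], [[-0.061, 0.345, 0], [0, 0, 0.667], 0], [[-0.095, 0.427, 0], [0, 0, 0.833], 0], [[-0.127, 0.49, 0], [0, 0, 0.967], 0], [[-0.127, 0.49, 0], [0, 0, 0.967], 0]])

```text
time: 16.55
ee_pos: [0.5189, 0.1926, 0.2177]
tcp_rot: [-180.0, 0.0, 153.3]
wrist_force: [1.0, -1.4, -3.7]
opening: 0.0104
grasp_force: 98.6
```

```bash
python3 st.py ring; python3 - <<'E'
from h import *
p,W=cloud("wrist");save(p,"w5")
q,_=cloud("side");o=np.hstack([cv2.resize(p,(400,300)),cv2.resize(q[180:300,130:290],(400,300),interpolation=cv2.INTER_CUBIC)]);save(o,"w5")
E
```

```text
16.55 [0.5189 0.1926 0.2177] [-179.98    0.    153.29] F [ 1.  -1.4 -3.7] M [-0.31 -0.33  0.07] op 0.0104 g 98.5875928401947 q6 47.1
hole px [258.   47.7]
ring centre [0.6091 0.1472 0.125 ]
```

View pics/w5.png

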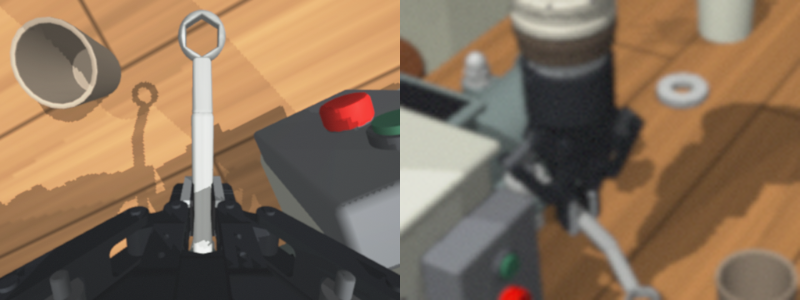

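The picture shows no slip (small ring still at (258,48)) and the handle clear of the switch box, with forces tiny. Ease back the play, lift, and swing back for bite 2 at 220°.

Emit:
apply_moves(rows=[[[-0.003, -0.07, 0], [0, 0, -0.13], 0], [[-0.006, -0.106, 0], [0, 0, -0.2], 0], [[-0.006, -0.106, -0.1], [0, 0, -0.2], 0], [[-0.006, -0.106, -0.25], [0, 0, -0.2], 0], [[-0.006, -0.106, -0.4], [0, 0, -0.2], 0], [[-0.006, -0.106, -0.4], [0, 0, -0.2], 0]])

```text
time: 17.3
ee_pos: [0.5149, 0.1832, 0.2609]
tcp_rot: [179.8, 0.1, 159.2]
wrist_force: [0.1, 0.4, -3.2]
opening: 0.0105
grasp_force: 98.7
```

Emit:
apply_moves(rows=[[[-0.008, -0.123, 0], [0, 0, -0.233], 0], [[-0.03, -0.244, 0], [0, 0, -0.467], 0], [[-0.062, -0.349, 0], [0, 0, -0.673], 0]])

```text
time: 17.6
ee_pos: [0.5075, 0.1478, 0.2577]
tcp_rot: [180.0, -0.0, 179.7]
wrist_force: [-0.8, -0.6, -2.9]
opening: 0.0103
grasp_force: 98.6
```

Emit:
apply_moves(rows=[[[-0.008, -0.123, 0], [0, 0, -0.233], 0], [[-0.03, -0.244, 0], [0, 0, -0.467], 0], [[-0.062, -0.349, 0], [0, 0, -0.673], 0]])

```text
time: 17.9
ee_pos: [0.5135, 0.1127, 0.2578]
tcp_rot: [180.0, -0.0, -160.1]
wrist_force: [0.2, -0.1, -3.4]
opening: 0.0103
grasp_force: 98.6
```

Emit:
apply_moves(rows=[[[-0.008, -0.123, 0], [0, 0, -0.233], 0], [[-0.03, -0.244, 0], [0, 0, -0.467], 0], [[-0.062, -0.349, 0], [0, 0, -0.673], 0], [[-0.062, -0.349, 0], [0, 0, -0.673], 0], [[-0.062, -0.349, 0], [0, 0, -0.673], 0]])

```text
time: 18.4
ee_pos: [0.531, 0.0824, 0.2577]
tcp_rot: [180.0, -0.0, -140.4]
wrist_force: [0.7, 0.1, -3.6]
opening: 0.0107
grasp_force: 98.6
```

```bash
python3 st.py .5316 .0816 .216 220 ring; python3 st.py ring
```

```text
18.4 [0.531  0.0824 0.2577] [ 1.7996e+02 -2.0000e-02 -1.4040e+02] F [ 0.7  0.1 -3.6] M [ 0.01 -0.02 -0.05] op 0.0107 g 98.58677387237549 q6 -30.8
shift [ 0.001 -0.01   0.417] turn -0.013
hole px [258.2  47.4]
ring centre [0.6087 0.1471 0.1649]
18.45 [0.5309 0.0826 0.2577] [ 1.7997e+02 -2.0000e-02 -1.4036e+02] F [ 0.5  0.  -3.4] M [-0.04  0.03 -0.01] op 0.0107 g 98.58693838119507 q6 -30.8
hole px [258.2  47.4]
ring centre [0.6086 0.1473 0.165 ]
```

Emit:
apply_moves(rows=[[[0, 0, 0.1], [0, 0, 0], 0], [[0, 0, 0.18], [0, 0, 0], 0], [[0, 0, 0.24], [0, 0, 0], 0], [[0, 0, 0.28], [0, 0, 0], 0], [[0, 0, 0.32], [0, 0, 0], 0], [[0, 0, 0.32], [0, 0, 0], 0]])

```text
time: 19.1
ee_pos: [0.5312, 0.0824, 0.2253]
tcp_rot: [180.0, -0.0, -140.2]
wrist_force: [-0.5, 1.5, -4.2]
opening: 0.0103
grasp_force: 98.5
```

Emit:
apply_moves(rows=[[[0, 0, 0.03], [0, 0, 0], 0], [[0, 0, 0.06], [0, 0, 0], 0], [[0, 0, 0.08], [0, 0, 0], 0], [[0, 0, 0.08], [0, 0, 0], 0]])

```text
time: 19.5
ee_pos: [0.5313, 0.0824, 0.2176]
tcp_rot: [180.0, -0.0, -140.2]
wrist_force: [-0.1, 0.8, -3.8]
opening: 0.0106
grasp_force: 98.6
```

```bash
python3 st.py ring
```

```text
19.5 [0.5313 0.0824 0.2176] [ 179.99   -0.   -140.2 ] F [-0.1  0.8 -3.8] M [ 0.13 -0.1   0.01] op 0.0106 g 98.57542991638184 q6 -31.0
hole px [258.2  47.4]
ring centre [0.6089 0.1471 0.125 ]
```

Seated freely again. Stroke 2: 67°.

Emit:
apply_moves(rows=[[[-0.004, 0.088, 0], [0, 0, 0.167], 0], [[-0.015, 0.175, 0], [0, 0, 0.333], 0], [[-0.034, 0.261, 0], [0, 0, 0.5], 0], [[-0.061, 0.345, 0], [0, 0, 0.667], 0], [[-0.095, 0.427, 0], [0, 0, 0.833], 0], [[-0.127, 0.49, 0], [0, 0, 0.967], 0]])

```text
time: 20.15
ee_pos: [0.5098, 0.1284, 0.2181]
tcp_rot: [-180.0, 0.1, -169.4]
wrist_force: [3.0, -0.4, -4.7]
opening: 0.0106
grasp_force: 98.5
```

Emit:
apply_moves(rows=[[[-0.004, 0.088, 0], [0, 0, 0.167], 0], [[-0.015, 0.175, 0], [0, 0, 0.333], 0], [[-0.034, 0.261, 0], [0, 0, 0.5], 0], [[-0.061, 0.345, 0], [0, 0, 0.667], 0], [[-0.095, 0.427, 0], [0, 0, 0.833], 0], [[-0.127, 0.49, 0], [0, 0, 0.967], 0]])

```text
time: 20.75
ee_pos: [0.5132, 0.1788, 0.218]
tcp_rot: [-180.0, 0.0, 161.6]
wrist_force: [2.3, -2.3, -4.8]
opening: 0.0105
grasp_force: 98.6
```

Emit:
apply_moves(rows=[[[-0.004, 0.088, 0], [0, 0, 0.167], 0], [[-0.012, 0.158, 0], [0, 0, 0.3], 0], [[-0.012, 0.158, 0], [0, 0, 0.3], 0]])

```text
time: 21.05
ee_pos: [0.5193, 0.1935, 0.2178]
tcp_rot: [-180.0, 0.0, 152.7]
wrist_force: [1.6, -2.3, -3.4]
opening: 0.0106
grasp_force: 98.6
```

```bash
python3 st.py ring
```

```text
21.05 [0.5193 0.1935 0.2178] [-1.7997e+02  3.0000e-02  1.5274e+02] F [ 1.6 -2.3 -3.4] M [-0.32 -0.33  0.03] op 0.0106 g 98.56510877609253 q6 47.7
hole px [258.1  47.6]
ring centre [0.6092 0.1471 0.1251]
```

Stroke 2 done with steady light torque (not at the stop yet). Lift and return for bite 3.

Emit:
apply_moves(rows=[[[-0.003, -0.07, 0], [0, 0, -0.13], 0], [[-0.006, -0.106, 0], [0, 0, -0.2], 0], [[-0.006, -0.106, -0.1], [0, 0, -0.2], 0], [[-0.006, -0.106, -0.25], [0, 0, -0.2], 0], [[-0.006, -0.106, -0.4], [0, 0, -0.2], 0], [[-0.006, -0.106, -0.4], [0, 0, -0.2], 0]])

```text
time: 21.7
ee_pos: [0.5153, 0.1838, 0.2611]
tcp_rot: [179.8, 0.2, 158.8]
wrist_force: [0.4, 0.2, -3.9]
opening: 0.0105
grasp_force: 98.7
```

Emit:
apply_moves(rows=[[[-0.008, -0.123, 0], [0, 0, -0.233], 0], [[-0.03, -0.244, 0], [0, 0, -0.467], 0], [[-0.062, -0.349, 0], [0, 0, -0.673], 0]])

```text
time: 22.0
ee_pos: [0.5075, 0.1485, 0.2578]
tcp_rot: [180.0, -0.0, 179.3]
wrist_force: [-0.5, 0.1, -3.8]
opening: 0.0104
grasp_force: 98.6
```

Emit:
apply_moves(rows=[[[-0.008, -0.123, 0], [0, 0, -0.233], 0], [[-0.03, -0.244, 0], [0, 0, -0.467], 0], [[-0.062, -0.349, 0], [0, 0, -0.673], 0]])

```text
time: 22.3
ee_pos: [0.5133, 0.1133, 0.2579]
tcp_rot: [180.0, -0.0, -160.5]
wrist_force: [0.6, 0.4, -2.3]
opening: 0.0103
grasp_force: 98.6
```

Emit:
apply_moves(rows=[[[-0.008, -0.123, 0], [0, 0, -0.233], 0], [[-0.03, -0.244, 0], [0, 0, -0.467], 0], [[-0.062, -0.349, 0], [0, 0, -0.673], 0], [[-0.062, -0.349, 0], [0, 0, -0.673], 0], [[-0.062, -0.349, 0], [0, 0, -0.673], 0]])

```text
time: 22.8
ee_pos: [0.5306, 0.083, 0.2578]
tcp_rot: [180.0, -0.0, -140.9]
wrist_force: [-0.9, 0.1, -3.5]
opening: 0.0106
grasp_force: 98.6
```

```bash
python3 st.py ring
```

```text
22.8 [0.5306 0.083  0.2578] [ 1.7997e+02 -2.0000e-02 -1.4085e+02] F [-0.9  0.1 -3.5] M [0.09 0.06 0.03] op 0.0106 g 98.59395861625671 q6 -30.3
hole px [258.2  47.4]
ring centre [0.6087 0.147  0.165 ]
```

Emit:
apply_moves(rows=[[[0, 0, 0.1], [0, 0, 0], 0], [[0, 0, 0.18], [0, 0, 0], 0], [[0, 0, 0.24], [0, 0, 0], 0], [[0, 0, 0.28], [0, 0, 0], 0], [[0, 0, 0.32], [0, 0, 0], 0], [[0, 0, 0.32], [0, 0, 0], 0]])

```text
time: 23.45
ee_pos: [0.5306, 0.0829, 0.2253]
tcp_rot: [180.0, -0.0, -140.7]
wrist_force: [0.3, 0.7, -3.8]
opening: 0.0105
grasp_force: 98.5
```

Emit:
apply_moves(rows=[[[0, 0, 0.03], [0, 0, 0], 0], [[0, 0, 0.06], [0, 0, 0], 0], [[0, 0, 0.08], [0, 0, 0], 0], [[0, 0, 0.08], [0, 0, 0], 0]])

```text
time: 23.85
ee_pos: [0.5308, 0.0829, 0.2176]
tcp_rot: [180.0, -0.0, -140.6]
wrist_force: [0.1, 1.1, -3.0]
opening: 0.0102
grasp_force: 98.6
```

Emit:
apply_moves(rows=[[[-0.004, 0.088, 0], [0, 0, 0.167], 0], [[-0.015, 0.175, 0], [0, 0, 0.333], 0], [[-0.034, 0.261, 0], [0, 0, 0.5], 0], [[-0.061, 0.345, 0], [0, 0, 0.667], 0], [[-0.095, 0.427, 0], [0, 0, 0.833], 0], [[-0.095, 0.427, 0], [0, 0, 0.833], 0]])

```text
time: 24.45
ee_pos: [0.5112, 0.1224, 0.218]
tcp_rot: [-180.0, 0.0, -165.7]
wrist_force: [1.7, -0.8, -4.7]
opening: 0.0105
grasp_force: 98.5
```

```bash
python3 st.py ring
```

```text
24.45 [0.5112 0.1224 0.218 ] [-1.7998e+02  5.0000e-02 -1.6567e+02] F [ 1.7 -0.8 -4.7] M [-0.03 -0.48 -0.03] op 0.0105 g 98.48730325698853 q6 -0.9
hole px [246.3  53.7]
ring centre [0.6091 0.1474 0.1253]
```

Emit:
apply_moves(rows=[[[-0.001, 0.035, 0], [0, 0, 0.067], 0], [[-0.002, 0.07, 0], [0, 0, 0.133], 0], [[-0.002, 0.07, 0], [0, 0, 0.133], 0]])

```text
time: 24.8
ee_pos: [0.5098, 0.1285, 0.218]
tcp_rot: [-180.0, 0.0, -169.5]
wrist_force: [2.8, 0.3, -4.3]
opening: 0.0106
grasp_force: 98.5
```

Emit:
apply_moves(rows=[[[-0.001, 0.035, 0], [0, 0, 0.067], 0], [[-0.002, 0.07, 0], [0, 0, 0.133], 0], [[-0.002, 0.07, 0], [0, 0, 0.133], 0]])

```text
time: 25.1
ee_pos: [0.5087, 0.1354, 0.218]
tcp_rot: [-180.0, 0.0, -173.5]
wrist_force: [3.9, 0.2, -3.9]
opening: 0.0101
grasp_force: 98.5
```

Emit:
apply_moves(rows=[[[-0.001, 0.035, 0], [0, 0, 0.067], 0], [[-0.002, 0.07, 0], [0, 0, 0.133], 0], [[-0.002, 0.07, 0], [0, 0, 0.133], 0]])

```text
time: 25.4
ee_pos: [0.5081, 0.1424, 0.2179]
tcp_rot: [-180.0, 0.0, -177.5]
wrist_force: [5.1, 0.2, -4.6]
opening: 0.0102
grasp_force: 98.5
```

```bash
python3 st.py ring
```

```text
25.4 [0.5081 0.1424 0.2179] [-1.7999e+02  3.0000e-02 -1.7750e+02] F [ 5.1  0.2 -4.6] M [-0.13 -0.85  0.12] op 0.0102 g 98.48452806472778 q6 13.2
hole px [271.   58.9]
hole px [265.5  38.5]
ring centre [0.6091 0.1468 0.1252]
```

Emit:
apply_moves(rows=[[[-0.001, 0.035, 0], [0, 0, 0.067], 0], [[-0.002, 0.07, 0], [0, 0, 0.133], 0], [[-0.002, 0.07, 0], [0, 0, 0.133], 0]])

```text
time: 25.75
ee_pos: [0.5081, 0.1495, 0.2179]
tcp_rot: [-180.0, 0.0, 178.5]
wrist_force: [5.0, -0.8, -4.2]
opening: 0.0102
grasp_force: 98.5
```

Emit:
apply_moves(rows=[[[-0.001, 0.035, 0], [0, 0, 0.067], 0], [[-0.002, 0.07, 0], [0, 0, 0.133], 0], [[-0.002, 0.07, 0], [0, 0, 0.133], 0]])

```text
time: 26.05
ee_pos: [0.5084, 0.1564, 0.2179]
tcp_rot: [-180.0, 0.0, 174.5]
wrist_force: [5.1, -1.3, -4.6]
opening: 0.0107
grasp_force: 98.5
```

```bash
python3 st.py ring
```

```text
26.05 [0.5084 0.1564 0.2179] [-1.7998e+02  3.0000e-02  1.7450e+02] F [ 5.1 -1.3 -4.6] M [-0.16 -1.04  0.12] op 0.0107 g 98.46650719642639 q6 22.6
hole px [257.   47.5]
ring centre [0.609  0.1467 0.1252]
```

Emit:
apply_moves(rows=[[[-0.001, 0.035, 0], [0, 0, 0.067], 0], [[-0.002, 0.07, 0], [0, 0, 0.133], 0], [[-0.002, 0.07, 0], [0, 0, 0.133], 0]])

```text
time: 26.4
ee_pos: [0.5093, 0.1633, 0.2179]
tcp_rot: [-180.0, 0.0, 170.5]
wrist_force: [5.6, -0.7, -5.0]
opening: 0.0104
grasp_force: 98.5
```

Emit:
apply_moves(rows=[[[-0.001, 0.035, 0], [0, 0, 0.067], 0], [[-0.002, 0.07, 0], [0, 0, 0.133], 0], [[-0.002, 0.07, 0], [0, 0, 0.133], 0]])

```text
time: 26.7
ee_pos: [0.5107, 0.1701, 0.2179]
tcp_rot: [-180.0, 0.0, 166.5]
wrist_force: [5.7, -2.4, -4.5]
opening: 0.0104
grasp_force: 98.5
```

```bash
python3 st.py ring
```

```text
26.7 [0.5107 0.1701 0.2179] [-1.7997e+02  3.0000e-02  1.6652e+02] F [ 5.7 -2.4 -4.5] M [-0.37 -0.98  0.21] op 0.0104 g 98.5100519657135 q6 31.9
hole px [256.8  47.5]
ring centre [0.6089 0.1465 0.1251]
```

Moment about the nut is about 0.31 N m, still the running torque, so not at the stop yet. Continue.

Emit:
apply_moves(rows=[[[-0.001, 0.035, 0], [0, 0, 0.067], 0], [[-0.002, 0.07, 0], [0, 0, 0.133], 0], [[-0.002, 0.07, 0], [0, 0, 0.133], 0]])

```text
time: 27.05
ee_pos: [0.5126, 0.1768, 0.2179]
tcp_rot: [-180.0, 0.0, 162.5]
wrist_force: [4.3, -1.5, -4.3]
opening: 0.0102
grasp_force: 98.5
```

Emit:
apply_moves(rows=[[[-0.001, 0.035, 0], [0, 0, 0.067], 0], [[-0.002, 0.07, 0], [0, 0, 0.133], 0], [[-0.002, 0.07, 0], [0, 0, 0.133], 0]])

```text
time: 27.35
ee_pos: [0.5155, 0.183, 0.2172]
tcp_rot: [-179.9, 0.1, 158.5]
wrist_force: [12.9, -6.2, -15.3]
opening: 0.0104
grasp_force: 98.0
```

```bash
cat >> st.py <<'E'
def tq():
    o=sensors.get_obs();r=np.array(o["ee_pos"][:2])-[.609,.147];F=o["wrist_force"];print("Mz at nut",round(r[0]*F[1]-r[1]*F[0]+o["torque"][2],3))
tq()
E
python3 st.py ring
```

```text
27.35 [0.5155 0.183  0.2172] [-1.7993e+02  1.2000e-01  1.5851e+02] F [ 12.9  -6.2 -15.3] M [-0.74 -2.07  0.24] op 0.0104 g 98.01405429840088 q6 41.1
hole px [257.3  44.6]
ring centre [0.6094 0.1458 0.1242]
Mz at nut 0.404
```

Emit:
apply_moves(rows=[[[-0.001, 0.026, 0], [0, 0, 0.05], 0], [[-0.002, 0.053, 0], [0, 0, 0.1], 0], [[-0.002, 0.053, 0], [0, 0, 0.1], 0]])

```text
time: 27.7
ee_pos: [0.5175, 0.1879, 0.2167]
tcp_rot: [-179.9, 0.1, 155.5]
wrist_force: [11.7, -4.6, -12.3]
opening: 0.0105
grasp_force: 98.3
```

```bash
python3 st.py ring; python3 - <<'E'
from h import *
q,_=cloud("side");p,_=cloud("wrist");t,_=cloud("top")
o=np.hstack([cv2.resize(p,(400,300)),cv2.resize(q[160:280,100:260],(400,300),interpolation=cv2.INTER_CUBIC)]);save(o,"w6")
E
```

```text
27.7 [0.5175 0.1879 0.2167] [-1.7992e+02  5.0000e-02  1.5552e+02] F [ 11.7  -4.6 -12.3] M [-0.44 -1.91  0.36] op 0.0105 g 98.33346247673035 q6 44.5
hole px [257.2  45.1]
ring centre [0.6094 0.1458 0.1239]
Mz at nut 0.202
```

View pics/w6.png

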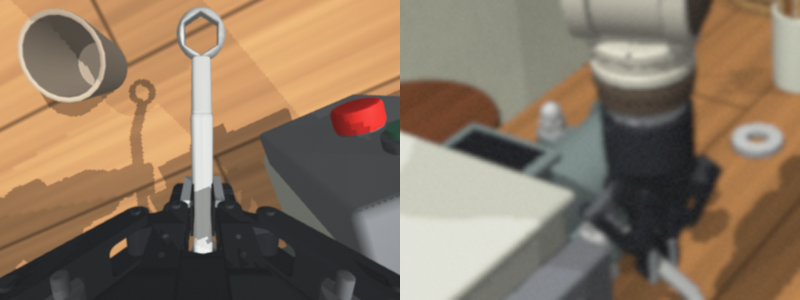

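The picture shows the handle still gripped with no visible yaw slip, and the small ring about 2.5 px farther out. The forces changed character (13 N radial, 9 N down), so I'll compare the spanner's pose in the hand with the free-held state by depth.

```bash
python3 - <<'E'
from st import *
T0=None
def an(p,W,pos,rot,lab):
    r=R.from_euler("xyz",rot,degrees=True);X=r.inv().apply((W-pos).reshape(-1,3)).reshape(W.shape)*1e3
    k=(abs(X[...,1])<6)&(X[...,0]>20)&(X[...,0]<85)&(X[...,2]>40)&(X[...,2]<110)
    a=[]
    for lo in range(20,85,10):
        kk=k&(X[...,0]>=lo)&(X[...,0]<lo+10);a.append((lo,int(kk.sum()),round(float(np.median(X[...,2][kk])),1) if kk.any() else None,round(float(np.median(X[...,1][kk])),1)if kk.any() else None))
    kr=(abs(X[...,1])<17)&(X[...,0]>84)&(X[...,0]<122)&(X[...,2]>60)&(X[...,2]<105)
    print(lab,a,"ring",kr.sum(),np.median(X[...,2][kr]).round(1),X[...,0][kr].max().round(1),np.percentile(X[...,1][kr],[2,98]).round(1))
D=np.load("w3.npz");an(D["p"],D["W"],np.array([.4574,-.1364,.1902]),[-179.99,.11,-10.75],"free")
o=sensors.get_obs();p,W=cloud("wrist");an(p,W,o["ee_pos"],o["tcp_rot"],"now");st();tq()
E
```

```text
Mz at nut 0.189
free [(20, 513, 57.0, 0.1), (30, 550, 56.9, 0.1), (40, 569, 56.9, 0.1), (50, 598, 58.6, 0.2), (60, 569, 65.3, 0.2), (70, 541, 72.6, 0.2), (80, 239, 77.8, 0.2)] ring 1864 82.4 113.9 [-13.7  13.9]
now [(20, 484, 55.8, -0.0), (30, 519, 55.5, -0.5), (40, 553, 55.2, -0.5), (50, 581, 57.1, -0.5), (60, 542, 63.5, -0.9), (70, 476, 70.4, -0.9), (80, 220, 75.4, -0.9)] ring 1922 79.3 114.2 [-15.4  12.1]
27.95 [0.5174 0.1877 0.2167] [-1.7991e+02  5.0000e-02  1.5557e+02] F [ 11.7  -4.4 -12.6] M [-0.42 -1.92  0.36] op 0.0101 g 98.38892698287964 q6 44.4
Mz at nut 0.288
```

The spanner has pitched about 1.7° in the grip, with its large end bottomed on the washer. It behaves as though it met the stop, but the torque isn't conclusive. I'll back off, then re-bite from a clean angle and feel for a definite stall.

Emit:
apply_moves(rows=[[[-0.001, -0.053, 0], [0, 0, -0.1], 0], [[-0.004, -0.088, 0], [0, 0, -0.167], 0], [[-0.004, -0.088, 0], [0, 0, -0.167], 0]])

```text
time: 28.25
ee_pos: [0.5138, 0.1793, 0.2169]
tcp_rot: [-179.9, 0.0, 160.6]
wrist_force: [8.8, -2.1, -8.3]
opening: 0.0103
grasp_force: 99.2
```

```bash
python3 st.py ring
```

```text
28.25 [0.5138 0.1793 0.2169] [-1.7992e+02  2.0000e-02  1.6065e+02] F [ 8.8 -2.1 -8.3] M [-0.14 -1.3   0.41] op 0.0103 g 99.22473192214966 q6 38.6
hole px [256.   45.9]
ring centre [0.6085 0.1461 0.1243]
Mz at nut 0.513
```

Emit:
apply_moves(rows=[[[-0.001, -0.035, 0], [0, 0, -0.067], 0], [[-0.002, -0.07, 0], [0, 0, -0.133], 0], [[-0.002, -0.07, 0], [0, 0, -0.133], 0]])

```text
time: 28.6
ee_pos: [0.5113, 0.1733, 0.2182]
tcp_rot: [-180.0, 0.0, 164.6]
wrist_force: [2.6, -1.3, -3.2]
opening: 0.0103
grasp_force: 99.7
```

```bash
python3 st.py ring
```

```text
28.6 [0.5113 0.1733 0.2182] [-1.8000e+02  3.0000e-02  1.6458e+02] F [ 2.6 -1.3 -3.2] M [-0.29 -0.81  0.32] op 0.0103 g 99.72376585006714 q6 34.2
hole px [256.5  48.5]
ring centre [0.6087 0.1464 0.1254]
Mz at nut 0.396
```

Emit:
apply_moves(rows=[[[-0.001, -0.035, 0], [0, 0, -0.067], 0], [[-0.002, -0.07, 0], [0, 0, -0.133], 0], [[-0.002, -0.07, 0], [0, 0, -0.133], 0]])

```text
time: 28.95
ee_pos: [0.5097, 0.1669, 0.2182]
tcp_rot: [180.0, 0.0, 168.5]
wrist_force: [4.2, 0.2, -1.9]
opening: 0.0105
grasp_force: 99.7
```

```bash
python3 st.py ring
```

```text
28.95 [0.5097 0.1669 0.2182] [1.7997e+02 3.0000e-02 1.6846e+02] F [ 4.2  0.2 -1.9] M [-0.   -0.95  0.19] op 0.0105 g 99.71774697303772 q6 29.7
hole px [257.5  48.5]
ring centre [0.6087 0.1467 0.1254]
Mz at nut 0.079
```

Emit:
apply_moves(rows=[[[-0.001, 0.035, 0], [0, 0, 0.067], 0], [[-0.002, 0.07, 0], [0, 0, 0.133], 0], [[-0.002, 0.07, 0], [0, 0, 0.133], 0], [[-0.002, 0.07, 0], [0, 0, 0.133], 0]])

```text
time: 29.4
ee_pos: [0.5114, 0.174, 0.218]
tcp_rot: [180.0, 0.0, 164.5]
wrist_force: [5.8, -0.2, -2.6]
opening: 0.0106
grasp_force: 99.7
```

```bash
python3 st.py ring
```

```text
29.4 [0.5114 0.174  0.218 ] [1.7999e+02 4.0000e-02 1.6446e+02] F [ 5.8 -0.2 -2.6] M [-0.12 -1.17  0.16] op 0.0106 g 99.71631288528442 q6 34.3
hole px [257.5  48.6]
ring centre [0.6088 0.1469 0.1253]
Mz at nut -0.075
```

Emit:
apply_moves(rows=[[[-0.001, 0.035, 0], [0, 0, 0.067], 0], [[-0.002, 0.07, 0], [0, 0, 0.133], 0], [[-0.002, 0.07, 0], [0, 0, 0.133], 0], [[-0.002, 0.07, 0], [0, 0, 0.133], 0]])

```text
time: 29.85
ee_pos: [0.5133, 0.1804, 0.2179]
tcp_rot: [-180.0, 0.0, 160.5]
wrist_force: [4.1, -2.3, -2.8]
opening: 0.0102
grasp_force: 99.8
```

```bash
python3 st.py ring
```

```text
29.85 [0.5133 0.1804 0.2179] [-1.7997e+02  2.0000e-02  1.6048e+02] F [ 4.1 -2.3 -2.8] M [-0.55 -1.02  0.27] op 0.0102 g 99.76881887603668 q6 38.9
hole px [256.2  48.9]
ring centre [0.6086 0.1466 0.1252]
Mz at nut 0.298
```

Emit:
apply_moves(rows=[[[0, 0.018, 0], [0, 0, 0.033], 0], [[-0.001, 0.035, 0], [0, 0, 0.067], 0], [[-0.001, 0.035, 0], [0, 0, 0.067], 0]])

```text
time: 30.2
ee_pos: [0.5147, 0.1839, 0.2179]
tcp_rot: [180.0, 0.0, 158.4]
wrist_force: [5.5, -0.5, -2.1]
opening: 0.0102
grasp_force: 99.7
```

```bash
cat > av.py <<'E'
from st import *
F=[];M=[]
for i in range(4):
    imaging.camera("wrist");o=sensors.get_obs();F.append(o["wrist_force"]);M.append(o["torque"])
F,M=np.mean(F,0),np.mean(M,0);r=np.array(o["ee_pos"][:2])-[.609,.147]
print("avg F",F.round(2),"M",M.round(3),"Mz nut",round(r[0]*F[1]-r[1]*F[0]+M[2],3))
E
python3 av.py; python3 st.py ring
```

```text
Mz at nut -0.132
avg F [ 5.43 -0.14 -2.37] M [-0.147 -1.175  0.131] Mz nut -0.056
30.4 [0.5147 0.1839 0.218 ] [1.7997e+02 2.0000e-02 1.5849e+02] F [ 5.7 -0.4 -2.3] M [-0.18 -1.19  0.18] op 0.0101 g 99.69390749931335 q6 41.2
hole px [257.3  48.8]
ring centre [0.6086 0.1469 0.1252]
Mz at nut -0.027
```

Emit:
apply_moves(rows=[[[0, 0.018, 0], [0, 0, 0.033], 0], [[-0.001, 0.035, 0], [0, 0, 0.067], 0], [[-0.001, 0.035, 0], [0, 0, 0.067], 0]])

```text
time: 30.75
ee_pos: [0.5153, 0.1873, 0.2181]
tcp_rot: [180.0, -0.1, 156.5]
wrist_force: [4.1, -1.0, 2.6]
opening: 0.0103
grasp_force: 100.4
```

```bash
python3 av.py; python3 st.py ring
```

```text
Mz at nut 0.178
avg F [-1.21  0.79  2.76] M [-0.028 -0.21   0.227] Mz nut 0.201
30.95 [0.5156 0.1873 0.2184] [ 1.7996e+02 -1.0000e-02  1.5649e+02] F [-1.4  1.6  3.1] M [ 0.07 -0.14  0.26] op 0.0102 g 100.46478087424475 q6 43.5
hole px [257.   50.5]
ring centre [0.6083 0.147  0.1255]
Mz at nut 0.08
```

```bash
cat > pit.py <<'E'
from st import *
o=sensors.get_obs();p,W=cloud("wrist")
r=R.from_euler("xyz",o["tcp_rot"],degrees=True);X=r.inv().apply((W-o["ee_pos"]).reshape(-1,3))*1e3
X=X[np.isfinite(X[:,0])]
k=(abs(X[:,1])<6)&(X[:,0]>22)&(X[:,0]<50)&(X[:,2]>40)&(X[:,2]<75)
f=np.polyfit(X[k,0],X[k,2],1);g=np.polyfit(X[k,0],X[k,1],1)
kr=(abs(X[:,1])<17)&(X[:,0]>84)&(X[:,0]<122)&(X[:,2]>60)&(X[:,2]<105)
print("slope z",f[0].round(4),"z at 0",f[1].round(2),"small ring z",np.median(X[kr,2]).round(1),"x max",X[kr,0].max().round(1),"y",np.percentile(X[kr,1],[2,98]).mean().round(1))
print("large ring underside z world est",o["ee_pos"][2]-(f[1]+36.5-100*(np.median(X[kr,2])-f[1]-25.4)/100)/1e3)
E
python3 pit.py
```

```text
Mz at nut 0.08
slope z 0.0285 z at 0 56.62 small ring z 85.3 x max 112.6 y -1.6
large ring underside z world est 0.12851283598453428
```

The readings are ambiguous because the spanner pitches in the grip. I'll lift off and look at the nut's true angle with the wrist camera.

Emit:
apply_moves(rows=[[[0, 0, -0.1], [0, 0, 0], 0], [[0, 0, -0.25], [0, 0, 0], 0], [[0, 0, -0.4], [0, 0, 0], 0], [[0, 0, -0.65], [0, 0, 0], 0], [[0, 0, -0.85], [0, 0, 0], 0], [[0, 0, -0.85], [0, 0, 0], 0]])

```text
time: 31.65
ee_pos: [0.5162, 0.187, 0.3048]
tcp_rot: [179.9, 0.1, 156.4]
wrist_force: [0.1, -0.4, -3.2]
opening: 0.0102
grasp_force: 100.4
```

Emit:
apply_moves(rows=[[[-0.11, -0.08, 0], [0, 0, 0.246], 0], [[-0.21, -0.16, 0], [0, 0, 0.493], 0], [[-0.324, -0.248, 0], [0, 0, 0.739], 0]])

```text
time: 31.95
ee_pos: [0.5355, 0.151, 0.3009]
tcp_rot: [-179.9, -0.1, 134.0]
wrist_force: [0.1, -0.3, -2.6]
opening: 0.01
grasp_force: 100.4
```

Emit:
apply_moves(rows=[[[-0.13, -0.04, 0], [0, 0, 0.246], 0], [[-0.26, -0.07, 0], [0, 0, 0.493], 0], [[-0.394, -0.107, 0], [0, 0, 0.739], 0]])

```text
time: 32.25
ee_pos: [0.5554, 0.1151, 0.3008]
tcp_rot: [-179.8, -0.0, 111.8]
wrist_force: [0.4, 0.2, -3.1]
opening: 0.0102
grasp_force: 100.4
```

Emit:
apply_moves(rows=[[[-0.13, 0.02, 0], [0, 0, 0.246], 0], [[-0.27, 0.03, 0], [0, 0, 0.493], 0], [[-0.405, 0.049, 0], [0, 0, 0.739], 0], [[-0.405, 0.049, 0], [0, 0, 0.739], 0], [[-0.405, 0.049, 0], [0, 0, 0.739], 0]])

```text
time: 32.75
ee_pos: [0.575, 0.0799, 0.3014]
tcp_rot: [-179.9, 0.0, 90.1]
wrist_force: [0.4, -0.2, -2.5]
opening: 0.01
grasp_force: 100.3
```

```bash
python3 st.py && python3 pit.py && cat > nf.py <<'E'
from fit import *
import itertools
def nutfit(p,K,T,c0,span=.002,S=6):
    def pr(P): return proj(np.asarray(P),K,T)
    u0,v0=(pr([[c0[0],c0[1],.137]])[0]-[45,35]).astype(int);u0=max(u0,0);v0=max(v0,0);h,w=70,90
    g=cv2.cvtColor(p,cv2.COLOR_RGB2GRAY)[v0:v0+h,u0:u0+w];G=cv2.resize(g,None,fx=2,fy=2,interpolation=cv2.INTER_CUBIC).astype(np.float32)
    def render(cx,cy,ph,s=2):
        im=np.zeros((g.shape[0]*s,g.shape[1]*s),np.uint8)
        def poly(P,val): cv2.fillPoly(im,[((pr(P)-[u0,v0]+.5)*s*16).astype(np.int32)],val,shift=4)
        t=np.linspace(0,6.28,50);circ=lambda r,z:np.c_[cx+r*np.cos(t),cy+r*np.sin(t),np.full(50,z)]
        poly(circ(.015,.123),1);a=np.radians(ph+60*np.arange(7));H=lambda z:np.c_[cx+.013856*np.cos(a),cy+.013856*np.sin(a),np.full(7,z)]
        B,U=H(.123),H(.137)
        for i in range(6):
            m=(B[i]+B[i+1])/2
            if (m-[cx,cy,.123])@(T[:3,3]-m)>0: poly(np.array([B[i],B[i+1],U[i+1],U[i]]),10+i)
        poly(U,2)
        for z in np.linspace(.137,.1435,4): poly(circ(.0115,z),3)
        for q in np.linspace(0,1.5,12): poly(circ(.0115*np.cos(q),.1435+.0115*np.sin(q)),3)
        return im
    wm=cv2.dilate((render(*c0,0)>0).astype(np.uint8),np.ones((13,13)))>0
    res=[]
    for cx,cy in itertools.product(c0[0]+np.arange(-span,span+1e-6,.001),c0[1]+np.arange(-span,span+1e-6,.001)):
        for ph in range(0,60,2):
            L=render(cx,cy,ph)[wm];v=G[wm];n=np.bincount(L,minlength=16);m=np.bincount(L,v,16)/np.maximum(n,1)
            res.append((((v-m[L])**2).mean(),cx,cy,ph))
    res.sort();return res,render,(u0,v0,w,h)
E
python3 - <<'E'
from nf import *
c=imaging.get_calibration("wrist");K,T=np.array(c["intrinsics"]),np.array(c["world_from_camera"])
p,W=cloud("wrist");np.savez("w7.npz",p=p,W=W,T=T)
x=proj(np.array([[.609,.1465,.155]]),K,T);print("nut px",x)
res,rd,(u0,v0,w,h)=nutfit(p,K,T,(.609,.1465),.004)
for r in res[:5]: print(np.round(r,4))
for ph in range(0,60,4): print(ph,round(min(r[0] for r in res if r[3]==ph)),end="; ")
im=cv2.resize(p[v0:v0+h,u0:u0+w],None,fx=4,fy=4,interpolation=cv2.INTER_CUBIC)
L=rd(*res[0][1:],4);E=cv2.morphologyEx(L,cv2.MORPH_GRADIENT,np.ones((2,2)))>0;i2=im.copy();i2[E]=(255,0,0)
save(np.hstack([im,i2]),"w7")
E
```

```text
32.75 [0.575  0.0799 0.3014] [-179.87    0.     90.06] F [ 0.4 -0.2 -2.5] M [ 0.08  0.01 -0.04] op 0.01 g 100.29597714194097 q6 97.8
Mz at nut -0.001
Mz at nut -0.001
slope z -0.137 z at 0 57.49 small ring z 69.4 x max 113.5 y -0.0
large ring underside z world est 0.1939535386533722
nut px [[305.24264283 113.57900649]]
[8.352423e+02 6.070000e-01 1.495000e-01 3.000000e+01]
[8.372078e+02 6.070000e-01 1.495000e-01 2.600000e+01]
[8.381312e+02 6.070000e-01 1.495000e-01 2.200000e+01]
[8.475655e+02 6.070000e-01 1.495000e-01 2.400000e+01]
[8.501543e+02 6.070000e-01 1.495000e-01 3.200000e+01]
0 881; 4 877; 8 869; 12 868; 16 858; 20 855; 24 848; 28 853; 32 850; 36 855; 40 860; 44 869; 48 875; 52 876; 56 882;
```

View pics/w7.png

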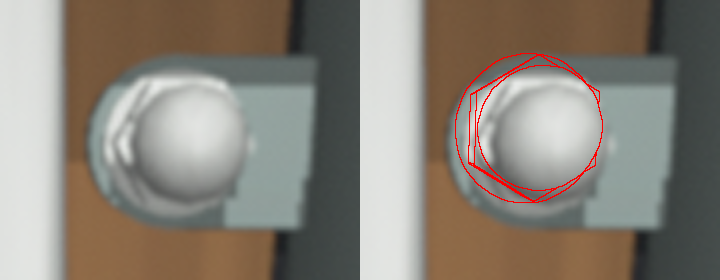

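The crop shows a hex corner pointing left (about (115,140)), i.e. near world 180°. The fit locked onto a wrong centre, so I'll refit near (0.6095,0.1465).

```bash
python3 - <<'E'
from nf import *
c=imaging.get_calibration("wrist");K=np.array(c["intrinsics"]);D=np.load("w7.npz");p,T=D["p"],D["T"]
k=(D["W"][...,2]>.138)&(abs(D["W"][...,0]-.608)<.018)&(abs(D["W"][...,1]-.147)<.018)&(D["W"][...,2]<.16);w=D["W"][k];print(w.min(0),w.max(0))
res,rd,_=nutfit(p,K,T,(.6095,.1465),.002)
for r in res[:6]: print(np.round(r,4))
for cc in((.6095,.1465),(.6095,.1455),(.6105,.1465),(.6085,.1465)):
    print(cc,[(r[3],round(r[0])) for r in sorted((r for r in res if abs(r[1]-cc[0])<3e-4 and abs(r[2]-cc[1])<3e-4),key=lambda r:r[0])[:4]])
E
```

```text
[0.59764161 0.13494239 0.13805039] [0.6198241  0.15735081 0.15582324]
[8.974014e+02 6.075000e-01 1.485000e-01 2.000000e+01]
[9.032121e+02 6.075000e-01 1.485000e-01 2.200000e+01]
[9.041602e+02 6.075000e-01 1.485000e-01 1.600000e+01]
[9.078056e+02 6.075000e-01 1.485000e-01 1.400000e+01]
[9.096523e+02 6.075000e-01 1.485000e-01 2.600000e+01]
[9.102318e+02 6.075000e-01 1.485000e-01 2.400000e+01]
(0.6095, 0.1465) [(4, 1075), (58, 1076), (2, 1076), (28, 1081)]
(0.6095, 0.1455) [(0, 1181), (56, 1183), (58, 1183), (6, 1186)]
(0.6105, 0.1465) [(30, 1124), (32, 1124), (20, 1125), (8, 1127)]
(0.6085, 0.1465) [(56, 1069), (54, 1070), (2, 1072), (58, 1073)]
```

The depth bounds give centre (0.6087,0.1461), and at that centre the corner is at 0±4°. The nut has therefore turned about 151°, which fits having reached its stop with the ring then slipping. But the spanner pitched 7.5° in the grip as it came off. I'll set it flat on free bench, regrip it squarely and firmly, and verify the stop with one more bite at 180°.

Emit:
apply_moves(rows=[[[-0.35, -0.29, 0], [0, 0, 0], 0], [[-0.7, -0.575, 0], [0, 0, 0], 0], [[-0.7, -0.575, 0], [0, 0, 0], 0]])

```text
time: 33.15
ee_pos: [0.5149, 0.008, 0.3034]
tcp_rot: [-180.0, 0.1, 89.9]
wrist_force: [1.4, 0.6, -3.3]
opening: 0.01
grasp_force: 100.4
```

Emit:
apply_moves(rows=[[[-0.35, -0.29, 0.3], [0, 0, 0], 0], [[-0.7, -0.575, 0.6], [0, 0, 0], 0], [[-0.7, -0.575, 0.9], [0, 0, 0], 0], [[-0.7, -0.575, 1], [0, 0, 0], 0], [[-0.7, -0.575, 1], [0, 0, 0], 0]])

```text
time: 33.65
ee_pos: [0.4598, -0.0592, 0.202]
tcp_rot: [-179.9, -0.0, 90.0]
wrist_force: [-0.2, 0.4, -2.2]
opening: 0.0103
grasp_force: 100.4
```

Emit:
apply_moves(rows=[[[0, 0, 0.4], [0, 0, 0], 0], [[0, 0, 0.8], [0, 0, 0], 0], [[0, 0, 0.88], [0, 0, 0], 0], [[0, 0, 0.9], [0, 0, 0], 0]], force=20)

```text
time: 34.05
ee_pos: [0.4606, -0.0592, 0.1136]
tcp_rot: [-180.0, -0.0, 90.0]
wrist_force: [-0.2, 0.4, -3.4]
opening: 0.0102
grasp_force: 100.3
```

```bash
python3 st.py; python3 pit.py
```

```text
34.05 [ 0.4606 -0.0592  0.1136] [-1.7997e+02 -1.0000e-02  9.0010e+01] F [-0.2  0.4 -3.4] M [ 0.03 -0.04  0.04] op 0.0102 g 100.32317874458386 q6 82.7
Mz at nut -0.056
Mz at nut -0.056
slope z -0.1327 z at 0 56.87 small ring z 69.0 x max 113.5 y 0.6
large ring underside z world est 0.006973192395459932
```

Emit:
apply_moves(rows=[[[0, 0, 0.04], [0, 0, 0], 0], [[0, 0, 0.07], [0, 0, 0], 0], [[0, 0, 0.08], [0, 0, 0], 0.2], [[0, 0, 0.08], [0, 0, 0], 0.3], [[0, 0, 0.08], [0, 0, 0], 0.3], [[0, 0, 0.14], [0, 0, 0], 0.3], [[0, 0, 0.2], [0, 0, 0], 0.3], [[0, 0, 0.26], [0, 0, 0], 0.3], [[0, 0, 0.26], [0, 0, 0], 0.3]], force=20)

```text
time: 35.0
ee_pos: [0.4595, -0.0598, 0.0856]
tcp_rot: [-179.9, -0.0, 89.9]
wrist_force: [-0.2, -0.2, -0.4]
opening: 0.0253
grasp_force: 0.0
```

```bash
python3 st.py; python3 pit.py
```

```text
35.0 [ 0.4595 -0.0598  0.0856] [-1.7989e+02 -1.0000e-02  8.9930e+01] F [-0.2 -0.2 -0.4] M [-0.03  0.02  0.03] op 0.0253 g 0.0 q6 82.7
Mz at nut 0.008
Mz at nut 0.008
slope z -0.0004 z at 0 48.73 small ring z 85.1 x max 119.7 y -0.0
large ring underside z world est 0.011383421407101954
```

Emit:
apply_moves(rows=[[[0, 0, 0], [0, 0, 0], 0], [[0, 0, 0], [0, 0, 0], 0], [[0, 0, 0], [0, 0, 0], 0], [[0, 0, 0], [0, 0, 0], 0], [[0, 0, 0], [0, 0, 0], 0], [[0, 0, 0], [0, 0, 0], 0]], force=120)

```text
time: 35.65
ee_pos: [0.4602, -0.0599, 0.0871]
tcp_rot: [180.0, 0.0, 89.9]
wrist_force: [-0.1, 1.1, 1.7]
opening: 0.0106
grasp_force: 117.2
```

Emit:
apply_moves(rows=[[[0, 0, -0.3], [0, 0, 0], 0], [[0, 0, -0.7], [0, 0, 0], 0], [[0, 0, -1], [0, 0, 0], 0], [[0, 0, -1], [0, 0, 0], 0]])

```text
time: 36.05
ee_pos: [0.4614, -0.0601, 0.1906]
tcp_rot: [179.7, 0.0, 89.9]
wrist_force: [0.3, -0.8, -3.6]
opening: 0.0105
grasp_force: 118.0
```

Emit:
apply_moves(rows=[[[0, 0, -0.3], [0, 0, -0.25], 0], [[0, 0, -0.6], [0, 0, -0.5], 0], [[0, 0, -0.8], [0, 0, -0.75], 0], [[0, 0, -0.8], [0, 0, -1], 0], [[0, 0, -0.8], [0, 0, -1], 0]])

```text
time: 36.55
ee_pos: [0.46, -0.0599, 0.2658]
tcp_rot: [-179.9, -0.0, 120.0]
wrist_force: [-0.4, -0.7, -3.8]
opening: 0.0103
grasp_force: 118.2
```

```bash
python3 st.py .508 .1465 .2655 180; python3 pit.py; python3 - <<'E'
from st import *
p,W=cloud("wrist");hsv=cv2.cvtColor(p,cv2.COLOR_RGB2HSV)
m=((hsv[...,1]<60)&(hsv[...,2]>80)).astype(np.uint8);m[:,:215]=0;m[:,305:]=0;m[120:]=0
cs,hi=cv2.findContours(m,cv2.RETR_CCOMP,cv2.CHAIN_APPROX_NONE)
o=sensors.get_obs();r=R.from_euler("xyz",o["tcp_rot"],degrees=True)
for c,hh in zip(cs,hi[0]):
    if hh[3]>=0 and len(c)>20: print("small hole tool mm",c[:,0].mean(0).round(1),(r.inv().apply(plane("wrist",c[:,0],o["ee_pos"][2]-.0856+.009).mean(0)-o["ee_pos"])*1e3).round(1))
E
```

```text
36.55 [ 0.46   -0.0599  0.2658] [-1.7994e+02 -5.0000e-02  1.2004e+02] F [-0.4 -0.7 -3.8] M [-0.02  0.04  0.02] op 0.0103 g 118.1801699049538 q6 52.5
shift [1.546 1.448 0.003] turn -1.999
Mz at nut 0.041
Mz at nut 0.041
slope z -0.002 z at 0 51.11 small ring z 76.5 x max 114.8 y -0.2
large ring underside z world est 0.1781838788158135
Mz at nut 0.049
small hole tool mm [258.4  39. ] [100.   -0.2  76.7]
```

Emit:
apply_moves(rows=[[[0.17, 0.16, 0], [0, 0, -0.22], 0], [[0.34, 0.32, 0], [0, 0, -0.44], 0], [[0.516, 0.486, 0], [0, 0, -0.667], 0]])

```text
time: 36.95
ee_pos: [0.4762, 0.0097, 0.2656]
tcp_rot: [-179.9, -0.1, 140.0]
wrist_force: [0.5, -0.2, -2.7]
opening: 0.0107
grasp_force: 118.1
```

Emit:
apply_moves(rows=[[[0.1, 0.21, 0], [0, 0, -0.22], 0], [[0.21, 0.42, 0], [0, 0, -0.44], 0], [[0.319, 0.633, 0], [0, 0, -0.667], 0]])

```text
time: 37.25
ee_pos: [0.4926, 0.079, 0.2655]
tcp_rot: [-179.9, -0.1, 160.0]
wrist_force: [-0.0, 0.9, -3.3]
opening: 0.0106
grasp_force: 118.2
```

Emit:
apply_moves(rows=[[[0.03, 0.23, 0], [0, 0, -0.22], 0], [[0.06, 0.46, 0], [0, 0, -0.44], 0], [[0.083, 0.704, 0], [0, 0, -0.667], 0], [[0.083, 0.704, 0], [0, 0, -0.667], 0], [[0.083, 0.704, 0], [0, 0, -0.667], 0]])

```text
time: 37.75
ee_pos: [0.5088, 0.1472, 0.2656]
tcp_rot: [-180.0, -0.1, 179.8]
wrist_force: [0.3, 0.0, -3.8]
opening: 0.0108
grasp_force: 118.3
```

```bash
sed -i 's/\[-.101,0,.0928\]/[-.100,0,.0871]/' st.py; python3 st.py .509 .147 .212 180 ; python3 st.py ring
```

```text
37.75 [0.5088 0.1472 0.2656] [-1.7995e+02 -1.3000e-01  1.7980e+02] F [ 0.3  0.  -3.8] M [ 0.    0.04 -0.02] op 0.0108 g 118.27224563341588 q6 16.3
shift [-0.002 -0.002  0.536] turn -0.007
Mz at nut -0.023
37.75 [0.5088 0.1472 0.2656] [-1.7995e+02 -1.3000e-01  1.7980e+02] F [ 0.3  0.  -3.8] M [ 0.    0.04 -0.02] op 0.0108 g 118.27224563341588 q6 16.3
hole px [269.1  43.5]
hole px [253.  38.]
ring centre [0.6086 0.1463 0.1787]
Mz at nut 0.053
```

Emit:
apply_moves(rows=[[[0, 0, 0.15], [0, 0, 0], 0], [[0, 0, 0.28], [0, 0, 0], 0], [[0, 0, 0.34], [0, 0, 0], 0], [[0, 0, 0.38], [0, 0, 0], 0], [[0, 0, 0.42], [0, 0, 0], 0], [[0, 0, 0.42], [0, 0, 0], 0]])

```text
time: 38.4
ee_pos: [0.509, 0.1469, 0.2246]
tcp_rot: [-180.0, -0.0, 179.9]
wrist_force: [-0.7, -0.9, -3.4]
opening: 0.0103
grasp_force: 118.3
```

Emit:
apply_moves(rows=[[[0, 0, 0.02], [0, 0, 0], 0], [[0, 0, 0.04], [0, 0, 0], 0], [[0, 0, 0.06], [0, 0, 0], 0], [[0, 0, 0.06], [0, 0, 0], 0]])

```text
time: 38.8
ee_pos: [0.5091, 0.147, 0.2187]
tcp_rot: [-180.0, -0.0, 180.0]
wrist_force: [1.5, -0.3, -3.3]
opening: 0.0103
grasp_force: 118.2
```

```bash
python3 av.py; python3 st.py ring; python3 pit.py
```

```text
Mz at nut 0.022
avg F [-0.03 -0.82 -2.97] M [-0.04   0.012 -0.019] Mz nut 0.063
39.0 [0.5091 0.147  0.219 ] [-1.8000e+02  1.0000e-02  1.7996e+02] F [ 0.  -0.8 -3.9] M [-0.01 -0.24  0.01] op 0.0104 g 118.21915085893124 q6 16.2
hole px [268.7  45.7]
hole px [254.6  30.9]
ring centre [0.6091 0.147  0.1319]
Mz at nut 0.116
Mz at nut 0.116
slope z -0.0017 z at 0 50.74 small ring z 76.3 x max 115.1 y -0.8
large ring underside z world est 0.13185624688344139
```

Ring drops on freely at 180°, which confirms the nut's corner is there: the nut had stopped and the ring had overridden it. Seat fully and feel the stop, gently.

Emit:
apply_moves(rows=[[[0, 0, 0.03], [0, 0, 0], 0], [[0, 0, 0.06], [0, 0, 0], 0], [[0, 0, 0.06], [0, 0, 0], 0]])

```text
time: 39.4
ee_pos: [0.509, 0.147, 0.2122]
tcp_rot: [-180.0, -0.0, 180.0]
wrist_force: [0.2, -0.0, -4.4]
opening: 0.0099
grasp_force: 118.2
```

Emit:
apply_moves(rows=[[[-0.001, 0.035, 0], [0, 0, 0.067], 0], [[-0.002, 0.07, 0], [0, 0, 0.133], 0], [[-0.006, 0.105, 0], [0, 0, 0.2], 0], [[-0.006, 0.105, 0], [0, 0, 0.2], 0]])

```text
time: 39.8
ee_pos: [0.5098, 0.1576, 0.2128]
tcp_rot: [-180.0, 0.0, 173.9]
wrist_force: [1.5, -1.1, -3.8]
opening: 0.0104
grasp_force: 118.3
```

```bash
python3 av.py; python3 st.py
```

```text
Mz at nut -0.062
avg F [ 0.82 -1.41 -3.33] M [-0.337 -0.215 -0.103] Mz nut 0.029
40.0 [0.5097 0.1573 0.2128] [-179.99   -0.    173.99] F [ 0.1 -1.3 -4.3] M [-0.29 -0.16 -0.08] op 0.0106 g 118.25174388657615 q6 23.2
Mz at nut 0.049
```

Emit:
apply_moves(rows=[[[0, 0.018, 0], [0, 0, 0.033], 0], [[-0.001, 0.035, 0], [0, 0, 0.067], 0], [[-0.002, 0.052, 0], [0, 0, 0.1], 0], [[-0.002, 0.052, 0], [0, 0, 0.1], 0]])

```text
time: 40.4
ee_pos: [0.5106, 0.1628, 0.2129]
tcp_rot: [-180.0, 0.0, 170.9]
wrist_force: [1.9, -2.6, -2.9]
opening: 0.0108
grasp_force: 118.3
```

```bash
python3 av.py; python3 st.py; python3 pit.py
```

```text
Mz at nut 0.098
avg F [ 1.43 -2.6  -3.69] M [-0.586 -0.34  -0.195] Mz nut 0.039
40.6 [0.5105 0.1626 0.2129] [-1.7999e+02  1.0000e-02  1.7096e+02] F [ 1.1 -2.3 -4. ] M [-0.57 -0.39 -0.23] op 0.0102 g 118.29910039901733 q6 26.7
Mz at nut -0.022
Mz at nut -0.022
slope z 0.0045 z at 0 50.62 small ring z 76.5 x max 114.8 y -0.3
large ring underside z world est 0.12621650672069984
```

Emit:
apply_moves(rows=[[[0, 0.018, 0], [0, 0, 0.033], 0], [[-0.001, 0.035, 0], [0, 0, 0.067], 0], [[-0.002, 0.052, 0], [0, 0, 0.1], 0], [[-0.002, 0.052, 0], [0, 0, 0.1], 0]])

```text
time: 41.05
ee_pos: [0.5115, 0.1679, 0.2128]
tcp_rot: [-180.0, -0.0, 167.9]
wrist_force: [1.8, -4.8, -3.4]
opening: 0.0105
grasp_force: 118.3
```

```bash
python3 av.py; python3 st.py; python3 pit.py
```

```text
Mz at nut 0.308
avg F [ 1.92 -4.15 -3.29] M [-0.849 -0.34  -0.173] Mz nut 0.192
41.25 [0.5115 0.1678 0.2129] [-180.     -0.    167.97] F [ 1.9 -4.  -3.3] M [-0.84 -0.26 -0.14] op 0.0104 g 118.31558346748352 q6 30.2
Mz at nut 0.213
Mz at nut 0.213
slope z 0.0048 z at 0 50.64 small ring z 76.5 x max 114.4 y -0.4
large ring underside z world est 0.12618993696036027
```

Emit:
apply_moves(rows=[[[0, 0.018, 0], [0, 0, 0.033], 0], [[-0.001, 0.035, 0], [0, 0, 0.067], 0], [[-0.002, 0.052, 0], [0, 0, 0.1], 0], [[-0.002, 0.052, 0], [0, 0, 0.1], 0]])

```text
time: 41.7
ee_pos: [0.5127, 0.1727, 0.2128]
tcp_rot: [-180.0, -0.0, 164.9]
wrist_force: [0.7, -5.6, -3.0]
opening: 0.0104
grasp_force: 118.4
```

```bash
python3 av.py; python3 st.py; python3 pit.py
```

```text
Mz at nut 0.449
avg F [ 1.76 -4.33 -3.43] M [-1.104 -0.238 -0.097] Mz nut 0.274
41.9 [0.5127 0.1727 0.2128] [-1.7998e+02 -1.0000e-02  1.6495e+02] F [ 1.2 -4.3 -3.2] M [-1.08 -0.24 -0.12] op 0.0103 g 118.35052728652954 q6 33.7
Mz at nut 0.267
Mz at nut 0.267
slope z 0.0059 z at 0 50.6 small ring z 76.6 x max 114.9 y -0.7
large ring underside z world est 0.12630599324634045
```

Emit:
apply_moves(rows=[[[-0.001, 0.035, 0], [0, 0, 0.067], 0], [[-0.002, 0.07, 0], [0, 0, 0.133], 0], [[-0.002, 0.07, 0], [0, 0, 0.133], 0]])

```text
time: 42.25
ee_pos: [0.5147, 0.1795, 0.2127]
tcp_rot: [-180.0, -0.0, 160.9]
wrist_force: [1.8, -5.3, -3.8]
opening: 0.0105
grasp_force: 118.4
```

```bash
python3 av.py; python3 st.py; python3 pit.py
```

```text
Mz at nut 0.365
avg F [ 1.3  -5.1  -3.66] M [-1.071 -0.277 -0.124] Mz nut 0.315
42.45 [0.5147 0.1794 0.2128] [-1.7998e+02 -1.0000e-02  1.6096e+02] F [ 1.7 -5.1 -3.7] M [-1.12 -0.28 -0.08] op 0.0106 g 118.35909247398376 q6 38.3
Mz at nut 0.338
Mz at nut 0.338
slope z 0.0037 z at 0 50.68 small ring z 76.6 x max 114.5 y -0.5
large ring underside z world est 0.1261872876145699
```

Emit:
apply_moves(rows=[[[-0.001, 0.035, 0], [0, 0, 0.067], 0], [[-0.002, 0.07, 0], [0, 0, 0.133], 0], [[-0.002, 0.07, 0], [0, 0, 0.133], 0]])

```text
time: 42.8
ee_pos: [0.5172, 0.1861, 0.2127]
tcp_rot: [-180.0, -0.0, 156.9]
wrist_force: [0.9, -5.6, -3.6]
opening: 0.01
grasp_force: 118.4
```

```bash
python3 av.py; python3 st.py; python3 pit.py
```

```text
Mz at nut 0.334
avg F [ 1.3  -4.99 -3.66] M [-1.163 -0.204 -0.121] Mz nut 0.287
43.0 [0.5171 0.186  0.2128] [-1.7997e+02 -1.0000e-02  1.5698e+02] F [ 1.2 -5.  -3.4] M [-1.16 -0.19 -0.11] op 0.0104 g 118.38481664657593 q6 42.8
Mz at nut 0.307
Mz at nut 0.307
slope z 0.0051 z at 0 50.63 small ring z 76.6 x max 114.7 y -0.6
large ring underside z world est 0.12623051113132225
```

Torque sits flat at 0.3 N m from 161° to 157°, which is just the running friction, so the nut may still be turning. I'll finish this stroke, then re-bite 60° back, which shows where the corner really is.

Emit:
apply_moves(rows=[[[-0.001, 0.035, 0], [0, 0, 0.067], 0], [[-0.002, 0.07, 0], [0, 0, 0.133], 0], [[-0.002, 0.07, 0], [0, 0, 0.133], 0]])

```text
time: 43.35
ee_pos: [0.5207, 0.1921, 0.2117]
tcp_rot: [-179.9, 0.0, 152.9]
wrist_force: [9.1, -10.6, -11.1]
opening: 0.0106
grasp_force: 118.2
```

```bash
python3 av.py; python3 pit.py
```

```text
Mz at nut 0.427
avg F [  8.42  -8.31 -12.59] M [-1.484 -1.25  -0.083] Mz nut 0.274
Mz at nut 0.286
slope z -0.0168 z at 0 50.55 small ring z 74.1 x max 115.3 y -0.6
large ring underside z world est 0.12275192620160688
```

Emit:
apply_moves(rows=[[[-0.004, -0.07, 0], [0, 0, -0.133], 0], [[-0.008, -0.122, 0], [0, 0, -0.233], 0], [[-0.008, -0.122, 0], [0, 0, -0.233], 0]])

```text
time: 43.9
ee_pos: [0.5156, 0.1802, 0.2122]
tcp_rot: [-179.9, 0.0, 160.0]
wrist_force: [5.7, -8.2, -10.8]
opening: 0.0105
grasp_force: 118.4
```

```bash
python3 av.py; python3 st.py
```

```text
Mz at nut 0.723
avg F [  8.35  -9.15 -11.76] M [-1.727 -1.098  0.076] Mz nut 0.652
44.1 [0.5157 0.1804 0.2116] [-1.7988e+02  2.0000e-02  1.5994e+02] F [  7.2  -9.2 -10.8] M [-1.69 -0.87  0.07] op 0.0103 g 118.28411928162495 q6 39.4
Mz at nut 0.683
```

Emit:
apply_moves(rows=[[[-0.001, -0.035, 0], [0, 0, -0.067], 0], [[-0.001, -0.053, 0], [0, 0, -0.1], 0], [[-0.001, -0.053, 0], [0, 0, -0.1], 0]])

```text
time: 44.4
ee_pos: [0.5136, 0.1758, 0.2125]
tcp_rot: [-180.0, -0.0, 163.0]
wrist_force: [1.2, -5.5, -3.6]
opening: 0.0106
grasp_force: 119.2
```

```bash
python3 av.py; python3 st.py; python3 pit.py
```

```text
Mz at nut 0.41
avg F [ 1.7  -4.61 -4.31] M [-1.052 -0.36  -0.117] Mz nut 0.274
44.6 [0.5136 0.1761 0.2128] [-1.7998e+02 -1.0000e-02  1.6297e+02] F [ 1.  -4.1 -3.7] M [-0.95 -0.24 -0.11] op 0.0102 g 119.45805430412292 q6 36.0
Mz at nut 0.256
Mz at nut 0.256
slope z 0.0038 z at 0 50.57 small ring z 76.4 x max 114.8 y -0.6
large ring underside z world est 0.12614613603530195
```

At 163° backing off gives the same torque (0.27) as pushing did, so the ring is winding elastically against a nut that doesn't follow: it looks stopped near corner 176°. I'll centre the play and lift off, then confirm with a short push from the 236° bite, well away from the switch box.

Emit:
apply_moves(rows=[[[-0.004, -0.087, 0], [0, 0, -0.167], 0], [[-0.015, -0.174, 0], [0, 0, -0.333], 0], [[-0.026, -0.225, 0], [0, 0, -0.433], 0], [[-0.026, -0.225, 0], [0, 0, -0.433], 0]])

```text
time: 45.05
ee_pos: [0.5094, 0.1539, 0.2131]
tcp_rot: [179.9, -0.0, 176.0]
wrist_force: [0.7, -1.1, -3.2]
opening: 0.0106
grasp_force: 119.3
```

```bash
python3 av.py
```

```text
Mz at nut 0.03
avg F [ 0.58 -2.01 -3.2 ] M [-0.353 -0.009 -0.165] Mz nut 0.031
```

Emit:
apply_moves(rows=[[[0, 0, -0.1], [0, 0, 0], 0], [[0, 0, -0.25], [0, 0, 0], 0], [[0, 0, -0.45], [0, 0, 0], 0], [[0, 0, -0.45], [0, 0, 0], 0]])

```text
time: 45.65
ee_pos: [0.5102, 0.1545, 0.2615]
tcp_rot: [179.9, 0.2, 176.0]
wrist_force: [-0.1, -0.1, -3.8]
opening: 0.0103
grasp_force: 119.5
```

```bash
python3 st.py .5531 .0641 .2575 236; python3 pit.py
```

```text
45.65 [0.5102 0.1545 0.2615] [179.87   0.25 175.98] F [-0.1 -0.1 -3.8] M [-0.   -0.04  0.04] op 0.0103 g 119.48995542072225 q6 20.9
shift [-0.491 -0.872  0.04 ] turn -2.001
Mz at nut 0.045
Mz at nut 0.045
slope z -0.0025 z at 0 52.47 small ring z 77.8 x max 115.6 y -1.0
large ring underside z world est 0.1725054655404043
```

Emit:
apply_moves(rows=[[[-0.007, -0.122, 0], [0, 0, -0.233], 0], [[-0.03, -0.242, 0], [0, 0, -0.467], 0], [[-0.06, -0.342, 0], [0, 0, -0.667], 0]])

```text
time: 46.0
ee_pos: [0.5128, 0.1191, 0.2571]
tcp_rot: [180.0, -0.1, -163.7]
wrist_force: [-0.7, -0.8, -3.7]
opening: 0.0102
grasp_force: 119.2
```

Emit:
apply_moves(rows=[[[-0.007, -0.122, 0], [0, 0, -0.233], 0], [[-0.03, -0.242, 0], [0, 0, -0.467], 0], [[-0.06, -0.342, 0], [0, 0, -0.667], 0]])

```text
time: 46.3
ee_pos: [0.5282, 0.0878, 0.2571]
tcp_rot: [180.0, -0.0, -143.7]
wrist_force: [0.2, 0.5, -3.3]
opening: 0.0103
grasp_force: 119.3
```

Emit:
apply_moves(rows=[[[-0.007, -0.122, 0], [0, 0, -0.233], 0], [[-0.03, -0.242, 0], [0, 0, -0.467], 0], [[-0.06, -0.342, 0], [0, 0, -0.667], 0], [[-0.06, -0.342, 0], [0, 0, -0.667], 0]])

```text
time: 46.7
ee_pos: [0.5536, 0.0635, 0.2568]
tcp_rot: [179.9, -0.0, -124.0]
wrist_force: [-0.0, 0.2, -4.4]
opening: 0.0102
grasp_force: 119.3
```

```bash
python3 st.py .5531 .0641 .2128 236
```

```text
46.7 [0.5536 0.0635 0.2568] [ 1.7994e+02 -4.0000e-02 -1.2397e+02] F [-0.   0.2 -4.4] M [ 0.    0.06 -0.04] op 0.0102 g 119.3473450950114 q6 -49.5
shift [-0.002  0.007  0.44 ] turn 0.001
Mz at nut -0.049
```

Emit:
apply_moves(rows=[[[0, 0, 0.12], [0, 0, 0], 0], [[0, 0, 0.22], [0, 0, 0], 0], [[0, 0, 0.3], [0, 0, 0], 0], [[0, 0, 0.36], [0, 0, 0], 0], [[0, 0, 0.4], [0, 0, 0], 0], [[0, 0, 0.44], [0, 0, 0], 0], [[0, 0, 0.44], [0, 0, 0], 0]])

```text
time: 47.4
ee_pos: [0.5533, 0.0642, 0.2135]
tcp_rot: [180.0, 0.0, -124.0]
wrist_force: [1.6, 1.3, -3.3]
opening: 0.0103
grasp_force: 119.3
```

Emit:
apply_moves(rows=[[[-0.004, 0.087, 0], [0, 0, 0.167], 0], [[-0.012, 0.156, 0], [0, 0, 0.3], 0], [[-0.012, 0.156, 0], [0, 0, 0.3], 0]])

```text
time: 47.7
ee_pos: [0.5411, 0.0742, 0.2143]
tcp_rot: [-180.0, 0.1, -133.0]
wrist_force: [3.6, 1.0, -5.8]
opening: 0.0102
grasp_force: 119.2
```

```bash
python3 av.py; python3 st.py
```

```text
Mz at nut 0.013
avg F [ 3.67  1.95 -4.34] M [ 0.374 -0.695 -0.136] Mz nut 0.0
47.9 [0.5414 0.0738 0.214 ] [-1.7999e+02  5.0000e-02 -1.3291e+02] F [ 3.4  2.8 -3.8] M [ 0.54 -0.78 -0.12] op 0.0102 g 119.22544812036904 q6 -39.3
Mz at nut -0.054
```

Emit:
apply_moves(rows=[[[-0.001, 0.035, 0], [0, 0, 0.067], 0], [[-0.002, 0.07, 0], [0, 0, 0.133], 0], [[-0.006, 0.105, 0], [0, 0, 0.2], 0], [[-0.006, 0.105, 0], [0, 0, 0.2], 0]])

```text
time: 48.3
ee_pos: [0.5341, 0.0813, 0.2141]
tcp_rot: [-180.0, 0.0, -139.0]
wrist_force: [5.4, 0.8, -4.3]
opening: 0.0103
grasp_force: 119.2
```

```bash
python3 av.py; python3 st.py; python3 pit.py
```

```text
Mz at nut 0.263
avg F [ 4.48  0.83 -4.7 ] M [ 0.135 -1.007 -0.057] Mz nut 0.176
48.5 [0.5342 0.0811 0.214 ] [-1.7997e+02  3.0000e-02 -1.3890e+02] F [ 5.1  0.5 -5. ] M [ 0.09 -0.96 -0.06] op 0.0104 g 119.24247622489929 q6 -32.5
Mz at nut 0.239
Mz at nut 0.239
slope z 0.0055 z at 0 50.5 small ring z 76.2 x max 115.5 y -0.9
large ring underside z world est 0.12732176951384078
```

Emit:
apply_moves(rows=[[[-0.001, 0.035, 0], [0, 0, 0.067], 0], [[-0.002, 0.07, 0], [0, 0, 0.133], 0], [[-0.006, 0.105, 0], [0, 0, 0.2], 0], [[-0.01, 0.139, 0], [0, 0, 0.267], 0], [[-0.01, 0.139, 0], [0, 0, 0.267], 0]])

```text
time: 49.05
ee_pos: [0.5262, 0.0928, 0.2139]
tcp_rot: [-180.0, 0.1, -147.0]
wrist_force: [24.4, 11.7, -20.9]
opening: 0.0104
grasp_force: 117.2
```

```bash
python3 av.py; python3 st.py
```

```text
Mz at nut 0.243
avg F [ 10.92   2.89 -12.13] M [ 0.205 -1.705 -0.039] Mz nut 0.316
49.25 [0.5263 0.0925 0.2132] [-1.7998e+02  6.0000e-02 -1.4688e+02] F [ 11.5   3.4 -12.8] M [ 0.34 -1.92 -0.06] op 0.0105 g 118.93466591835022 q6 -23.2
Mz at nut 0.288
```

Emit:
apply_moves(rows=[[[-0.001, -0.035, 0], [0, 0, -0.067], 0], [[-0.002, -0.07, 0], [0, 0, -0.133], 0], [[-0.002, -0.07, 0], [0, 0, -0.133], 0]])

```text
time: 49.55
ee_pos: [0.5306, 0.0866, 0.2133]
tcp_rot: [-180.0, 0.1, -142.8]
wrist_force: [1.6, -3.2, -2.8]
opening: 0.0104
grasp_force: 120.2
```

```bash
python3 av.py; python3 st.py; python3 pit.py
```

```text
Mz at nut 0.395
avg F [ 6.13  2.1  -4.38] M [ 0.387 -1.227 -0.056] Mz nut 0.148
49.75 [0.5297 0.0865 0.214 ] [-1.7998e+02  2.0000e-02 -1.4294e+02] F [ 2.2 -1.3 -2. ] M [-0.25 -0.46 -0.06] op 0.0105 g 120.38840174674988 q6 -27.8
Mz at nut 0.18
Mz at nut 0.18
slope z 0.0076 z at 0 50.62 small ring z 76.9 x max 115.1 y -0.8
large ring underside z world est 0.1278114924074389
```

The same stop shows from a completely different handle position: contact at about 227°, with the same wind-up about 13° on. The nut did not move between bites, so it is at its stop. Centre the play, lift off, and carry the spanner to clear bench.

Emit:
apply_moves(rows=[[[-0.007, -0.122, 0], [0, 0, -0.233], 0], [[-0.03, -0.242, 0], [0, 0, -0.467], 0], [[-0.044, -0.292, 0], [0, 0, -0.567], 0], [[-0.044, -0.292, 0], [0, 0, -0.567], 0]])

```text
time: 50.2
ee_pos: [0.5506, 0.0657, 0.2139]
tcp_rot: [180.0, 0.0, -126.0]
wrist_force: [1.2, 1.2, -2.2]
opening: 0.0103
grasp_force: 120.2
```

```bash
python3 av.py; python3 st.py
```

```text
Mz at nut -0.049
avg F [ 2.22  0.89 -2.91] M [ 0.263 -0.562 -0.129] Mz nut -0.002
50.4 [0.5502 0.0662 0.214 ] [ 1.8000e+02 -1.0000e-02 -1.2607e+02] F [ 1.9  0.3 -3.1] M [ 0.2  -0.51 -0.15] op 0.0104 g 120.21585426424281 q6 -47.1
Mz at nut -0.015
```

Emit:
apply_moves(rows=[[[0, 0, -0.1], [0, 0, 0], 0], [[0, 0, -0.25], [0, 0, 0], 0], [[0, 0, -0.5], [0, 0, 0], 0], [[0, 0, -0.85], [0, 0, 0], 0], [[0, 0, -0.85], [0, 0, 0], 0]])

```text
time: 50.9
ee_pos: [0.5507, 0.0661, 0.3044]
tcp_rot: [-179.7, 0.2, -126.0]
wrist_force: [-0.1, -0.2, -2.4]
opening: 0.0103
grasp_force: 120.3
```

```bash
python3 st.py .43 -.13 .0871 234; python3 pit.py
```

```text
50.9 [0.5507 0.0661 0.3044] [-179.73    0.23 -126.02] F [-0.1 -0.2 -2.4] M [-0.07  0.   -0.03] op 0.0103 g 120.26989605103154 q6 -47.1
shift [ 2.296 -0.177  2.173] turn -0.001
Mz at nut -0.025
Mz at nut -0.025
slope z -0.0034 z at 0 53.36 small ring z 78.6 x max 115.9 y -0.6
large ring underside z world est 0.21439971892864834
```

Emit:
apply_moves(rows=[[[0.4, -0.03, 0], [0, 0, 0], 0], [[0.765, -0.06, 0], [0, 0, 0], 0], [[0.765, -0.06, 0], [0, 0, 0], 0]])

```text
time: 51.25
ee_pos: [0.5081, -0.0018, 0.2985]
tcp_rot: [179.9, -0.1, -126.2]
wrist_force: [0.8, -0.2, -3.8]
opening: 0.0103
grasp_force: 120.1
```

Emit:
apply_moves(rows=[[[0.4, -0.03, 0.25], [0, 0, 0], 0], [[0.765, -0.06, 0.5], [0, 0, 0], 0], [[0.765, -0.06, 0.5], [0, 0, 0], 0]])

```text
time: 51.55
ee_pos: [0.4667, -0.0667, 0.2444]
tcp_rot: [179.6, -0.3, -126.2]
wrist_force: [0.6, 0.7, -3.6]
opening: 0.0101
grasp_force: 119.9
```

Emit:
apply_moves(rows=[[[0.4, -0.03, 0.3], [0, 0, 0], 0], [[0.765, -0.06, 0.6], [0, 0, 0], 0], [[0.765, -0.06, 0.8], [0, 0, 0], 0], [[0.765, -0.06, 0.8], [0, 0, 0], 0]])

```text
time: 51.95
ee_pos: [0.4284, -0.13, 0.1661]
tcp_rot: [179.7, -0.1, -126.1]
wrist_force: [0.0, 0.5, -3.5]
opening: 0.0102
grasp_force: 119.9
```

Emit:
apply_moves(rows=[[[0, 0, 0.3], [0, 0, 0], 0], [[0, 0, 0.5], [0, 0, 0], 0], [[0, 0, 0.6], [0, 0, 0], 0], [[0, 0, 0.67], [0, 0, 0], 0], [[0, 0, 0.73], [0, 0, 0], 0], [[0, 0, 0.73], [0, 0, 0], 0]])

```text
time: 52.55
ee_pos: [0.4302, -0.13, 0.096]
tcp_rot: [180.0, -0.0, -126.0]
wrist_force: [0.9, 0.4, -3.4]
opening: 0.0105
grasp_force: 120.1
```

```bash
python3 st.py .43 -.13 .0871 234; python3 pit.py
```

```text
52.55 [ 0.4302 -0.13    0.096 ] [ 180.     -0.   -125.99] F [ 0.9  0.4 -3.4] M [-0.04  0.01  0.  ] op 0.0105 g 120.07013411144726 q6 -70.8
shift [0.001 0.002 0.089] turn 0.0
Mz at nut 0.189
Mz at nut 0.189
slope z 0.001 z at 0 50.24 small ring z 95.5 x max 122.0 y 0.2
large ring underside z world est 0.02907278872047403
```

Emit:
apply_moves(rows=[[[0, 0, 0.04], [0, 0, 0], 0], [[0, 0, 0.07], [0, 0, 0], 0], [[0, 0, 0.085], [0, 0, 0], 0], [[0, 0, 0.085], [0, 0, 0], 0], [[0, 0, 0.085], [0, 0, 0], 0.3], [[0, 0, 0.085], [0, 0, 0], 0.6], [[0, 0, 0.085], [0, 0, 0], 0.7], [[0, 0, 0.085], [0, 0, 0], 0.7], [[0, 0, 0.085], [0, 0, 0], 0.7]], force=20)

```text
time: 53.5
ee_pos: [0.4301, -0.1302, 0.0875]
tcp_rot: [-180.0, 0.0, -126.0]
wrist_force: [0.3, -0.7, 0.1]
opening: 0.0597
grasp_force: 0.0
```

Emit:
apply_moves(rows=[[[0, 0, -0.3], [0, 0, 0], 0.7], [[0, 0, -0.7], [0, 0, 0], 0.7], [[0, 0, -1], [0, 0, 0], 0.7], [[0, 0, -1], [0, 0, 0], 0.7]])

```text
time: 53.9
ee_pos: [0.4315, -0.1306, 0.1917]
tcp_rot: [-179.6, 0.1, -126.0]
wrist_force: [0.8, -0.9, 0.5]
opening: 0.0598
grasp_force: 0.0
```

Emit:
apply_moves(rows=[[[0, 0, -0.4], [0, 0, 0], 0.7], [[0, 0, -0.9], [0, 0, 0], 0.7], [[0, 0, -1], [0, 0, 0], 0.7], [[0, 0, -1], [0, 0, 0], 0.7]])

```text
time: 54.3
ee_pos: [0.4307, -0.1304, 0.2887]
tcp_rot: [-179.8, 0.1, -126.0]
wrist_force: [-1.1, -0.3, -1.2]
opening: 0.0595
grasp_force: 0.0
```

```bash
python3 st.py; python3 - <<'E'
from nf import *
p,W=cloud("wrist")
k=(W[...,2]>.005)&(W[...,2]<.06)&(abs(W[...,0]-.43)<.12)&(abs(W[...,1]+.13)<.13)
w=W[k];print(k.sum(),w.min(0).round(3),w.max(0).round(3))
d=np.array([np.cos(np.radians(234)),np.sin(np.radians(234))]);t=(w[:,:2]-[.43,-.13])@d;l=(w[:,:2]-[.43,-.13])@[-d[1],d[0]]
for a in(-.1,-.03,.03,.1):
    s=(abs(t-a)<.012)&(abs(l)<.02);print(a,s.sum(),np.percentile(w[s,2],[50,90]).round(4))
E
```

```text
54.3 [ 0.4307 -0.1304  0.2887] [-1.7984e+02  6.0000e-02 -1.2601e+02] F [-1.1 -0.3 -1.2] M [-0.04 -0.02 -0.02] op 0.0595 g 0.0 q6 -70.8
Mz at nut -0.276
2052 [ 0.357 -0.227  0.005] [ 0.506 -0.032  0.037]
-0.1 191 [0.0111 0.0124]
-0.03 209 [0.0348 0.0357]
0.03 230 [0.0347 0.0357]
0.1 230 [0.0093 0.0106]
```

The spanner is flat on the bench, clear of the machine, and nothing else was touched. Handing in.

```bash
python3 -c "
from workcell import bot
print(bot.job_done())"
```

```text
the job is handed in; nothing more can be done
None
```

I tightened the loose nut until it would turn no farther. I judged that by feel rather than from an angle reading: about 150° turned, with the same firm stop from two different handle positions. The spanner lies flat on the bench clear of the machine, the other items were not touched, and I handed the job in at about 54 s.

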